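# Load the vial carriage, index it under the scanner hood, start it, and bring it back

### The job

Pull up the carriage's index plunger, slide the empty carriage from its middle parking hole to the end with the open loading bay, let the plunger drop into the hole there, and stand every amber vial from the bench upright in a pocket of the carriage, fully down. With all the vials loaded and let go, slide the carriage the same way to the end under the scanner hood, let the plunger drop fully home, and only then press the start button on top of the hood all the way down and let it go. Finally bring the loaded carriage back out to the open loading bay and let the plunger drop fully home there, with all vials still standing in their pockets; leave the tip box, pipette and wash bottle where they are.

Things in the scene. Friction and masses are not known exactly. Their poses are not given: they have to be found in the camera images.
- track: Fixed aluminium base plate of the slide, 255 mm (x) by 320 mm (y), 8 mm thick, on the bench. Origin: under the middle of the slide path, on the bench. Its y axis is the slide direction, x points away from the robot (yawed a little from the world). A 26 mm wide steel index bar, top 24 mm above the bench, runs along y at x = -125 mm; it has three holes for the plunger pin, at y = -110, 0 and +110 mm (10 mm long in y for the 8 mm pin).
- carriage (a joint): Position of the carriage along the track's y axis, m: 0 in the middle parking hole (the start), -0.110 and +0.110 in the end holes; stops at +-0.118. Sliding it takes about 2 N once the plunger is up; it stays where it is left.
- carriage_mid (a point): Point of the carriage at the origin of the carriage's frame: at bench height, on the slide's centre line; equals the track's origin when joint carriage is 0. The carriage is a grey block (x -67 to +99 mm, 60 mm wide in y, top 44 mm above the bench) with four square pockets in a row along x, and a 40 mm wide aluminium arm (top 36 mm above the bench) that reaches towards the robot and carries the plunger at x = -125 mm.
- pocket0 (a point): Centre of the floor of carriage pocket 0 (20 mm above the bench). The pocket is 35 mm square, 24 mm deep; pockets are 40 mm apart along the track's x; 0 is nearest the robot. It travels with the carriage.
- pocket1 (a point): Centre of the floor of carriage pocket 1 (20 mm above the bench). The pocket is 35 mm square, 24 mm deep; pockets are 40 mm apart along the track's x; 0 is nearest the robot. It travels with the carriage.
- pocket2 (a point): Centre of the floor of carriage pocket 2 (20 mm above the bench). The pocket is 35 mm square, 24 mm deep; pockets are 40 mm apart along the track's x; 0 is nearest the robot. It travels with the carriage.
- pocket3 (a point): Centre of the floor of carriage pocket 3 (20 mm above the bench). The pocket is 35 mm square, 24 mm deep; pockets are 40 mm apart along the track's x; 0 is nearest the robot. It travels with the carriage.
- plunger (a joint): Lift of the index plunger, m: 0 = down, pin fully home in a hole; about 0.012 = pin tip resting on top of the index bar between holes; at most 0.018. The pin is free of the bar above 0.012. A spring presses it down (4 N at 0, 7.6 N at the top); let go over a hole it drops in by itself. With the pin in a hole the carriage is locked.
- plunger_knob (a point): Centre of the black round plunger knob, 24 mm diameter and 25 mm tall, axis vertical, 62 mm above the bench when the plunger is down (knob from 49 to 74 mm). It moves up with the plunger and along with the carriage: holding the lifted knob and moving along the track's y slides the carriage.
- hood: Fixed white scanner hood that stands at one end of the track (either end) and bridges the carriage's pockets there. Origin: on the bench, where carriage_mid must come to be under the hood (one of the two end holes). Same yaw as the track. Canopy 84 mm wide in y, x -45 to +170 mm, underside 97 mm, top 134 mm above the bench, on a foot at x 110 to 170 mm.
- start (a joint): Start button on top of the hood, travel in m: 0 = up, 0.006 = fully down (5 N; springs back). It counts as pressed beyond 0.0045.
- start_top (a point): Centre of the top face of the black start button (26 mm diameter in a grey 42 mm housing), 156 mm above the bench, 35 mm towards +x from the hood's origin. Press straight down.
- open_bay: Low white stand of the open loading bay, always at the end opposite the hood. Origin: on the bench, where carriage_mid must come to be for loading (the other end hole). Its parts stand behind the carriage (x 110 to 170 mm, at most 45 mm tall); nothing is overhead.
- vial0: Amber glass sample vial with a black cap, a 32 mm diameter cylinder (cap 31 mm, 16 mm tall), 58 mm tall overall, about 80 g with a heavy base, standing on the bench to the robot's left. Origin: centre of its underside; z is its axis, towards the cap. May be absent (two to four of the four are there).
- vial1: Amber glass sample vial with a black cap, a 32 mm diameter cylinder (cap 31 mm, 16 mm tall), 58 mm tall overall, about 80 g with a heavy base, standing on the bench to the robot's left. Origin: centre of its underside; z is its axis, towards the cap. May be absent (two to four of the four are there).
- vial2: Amber glass sample vial with a black cap, a 32 mm diameter cylinder (cap 31 mm, 16 mm tall), 58 mm tall overall, about 80 g with a heavy base, standing on the bench to the robot's left. Origin: centre of its underside; z is its axis, towards the cap. May be absent (two to four of the four are there).
- vial3: Amber glass sample vial with a black cap, a 32 mm diameter cylinder (cap 31 mm, 16 mm tall), 58 mm tall overall, about 80 g with a heavy base, standing on the bench to the robot's left. Origin: centre of its underside; z is its axis, towards the cap. May be absent (two to four of the four are there).
- tip_box: Bystander: white box of yellow pipette tips, 85 x 125 x 63 mm, origin under its centre.
- pipette: Bystander: white pipette lying on the bench, about 235 mm long, origin below its middle.
- wash_bottle: Bystander: white bottle, 72 mm diameter, 150 mm tall, origin under its centre.

How it is judged:
On the way, in this order (a step that is already met when the one before it is completed fails the run):
1. the carriage is locked in the hole at the open loading bay, plunger home (horizontal distance between carriage_mid and open_bay below 0.005 m and value of joint plunger below 0.003 m), for 0.2 s.
2. every vial stands released in a pocket, fully down, with the carriage locked at the loading bay (all of step 1 and (distance between vial0 and pocket0 below 0.005 m or distance between vial0 and pocket1 below 0.005 m or distance between vial0 and pocket2 below 0.005 m or distance between vial0 and pocket3 below 0.005 m) and angle between each of vial0, vial1, vial2, vial3's own z axis and vertical below 0.12 rad and (distance between vial1 and pocket0 below 0.005 m or distance between vial1 and pocket1 below 0.005 m or distance between vial1 and pocket2 below 0.005 m or distance between vial1 and pocket3 below 0.005 m) and (distance between vial2 and pocket0 below 0.005 m or distance between vial2 and pocket1 below 0.005 m or distance between vial2 and pocket2 below 0.005 m or distance between vial2 and pocket3 below 0.005 m) and (distance between vial3 and pocket0 below 0.005 m or distance between vial3 and pocket1 below 0.005 m or distance between vial3 and pocket2 below 0.005 m or distance between vial3 and pocket3 below 0.005 m) and contact force between the fingers and vial0 below 0.1 N and contact force between the fingers and vial1 below 0.1 N and contact force between the fingers and vial2 below 0.1 N and contact force between the fingers and vial3 below 0.1 N), for 0.2 s.
3. the loaded carriage is locked in the hole under the hood, plunger home (horizontal distance between carriage_mid and hood below 0.005 m and value of joint plunger below 0.003 m and (distance between vial0 and pocket0 below 0.005 m or distance between vial0 and pocket1 below 0.005 m or distance between vial0 and pocket2 below 0.005 m or distance between vial0 and pocket3 below 0.005 m) and angle between each of vial0, vial1, vial2, vial3's own z axis and vertical below 0.12 rad and (distance between vial1 and pocket0 below 0.005 m or distance between vial1 and pocket1 below 0.005 m or distance between vial1 and pocket2 below 0.005 m or distance between vial1 and pocket3 below 0.005 m) and (distance between vial2 and pocket0 below 0.005 m or distance between vial2 and pocket1 below 0.005 m or distance between vial2 and pocket2 below 0.005 m or distance between vial2 and pocket3 below 0.005 m) and (distance between vial3 and pocket0 below 0.005 m or distance between vial3 and pocket1 below 0.005 m or distance between vial3 and pocket2 below 0.005 m or distance between vial3 and pocket3 below 0.005 m)), for 0.2 s.
4. the start button is pressed with the carriage locked under the hood (all of step 3 and value of joint start above 0.0045 m), for 0.05 s.
5. the loaded carriage is back at the open loading bay, locked, plunger home (all of step 1 and (distance between vial0 and pocket0 below 0.005 m or distance between vial0 and pocket1 below 0.005 m or distance between vial0 and pocket2 below 0.005 m or distance between vial0 and pocket3 below 0.005 m) and angle between each of vial0, vial1, vial2, vial3's own z axis and vertical below 0.12 rad and (distance between vial1 and pocket0 below 0.005 m or distance between vial1 and pocket1 below 0.005 m or distance between vial1 and pocket2 below 0.005 m or distance between vial1 and pocket3 below 0.005 m) and (distance between vial2 and pocket0 below 0.005 m or distance between vial2 and pocket1 below 0.005 m or distance between vial2 and pocket2 below 0.005 m or distance between vial2 and pocket3 below 0.005 m) and (distance between vial3 and pocket0 below 0.005 m or distance between vial3 and pocket1 below 0.005 m or distance between vial3 and pocket2 below 0.005 m or distance between vial3 and pocket3 below 0.005 m)), for 0.2 s.
At the end, for the whole second after the job is handed in: The carriage is within 5 mm of its place at the open loading bay with the plunger home (below 3 mm), every vial present stands upright (tilt below 0.12 rad) in a carriage pocket with its underside within 5 mm of the pocket floor's centre and at rest, and the start button is up again (all of step 5 and value of joint start below 0.002 m and linear speed of each of vial0, vial1, vial2, vial3 below 0.02 m/s); the robot touches nothing.
It fails at once if the tip box is pushed more than 40 mm from its place (distance of tip_box from where it was at the start of the episode above 0.04 m).
It fails at once if the pipette is pushed more than 40 mm from its place (distance of pipette from where it was at the start of the episode above 0.04 m).
It fails at once if the wash bottle is pushed more than 40 mm from its place (distance of wash_bottle from where it was at the start of the episode above 0.04 m).
Of vial0, vial1, vial2, vial3 only 2 to 4 are there at a start; the rules pass over those that are not, and their reading is None.
At some moment in a run one of vial0, vial1, vial2, vial3 may be knocked a few centimetres aside while the robot is not near it.
It also fails if it takes over 210 s, if anything falls off the work surface, if the arm or the gripper's body presses on something with over 40 N, if the wrist force passes 120 N, or if a joint passes its speed limit or range.

### The arm

A 6-joint arm with a two-finger parallel gripper is mounted at the origin on the work surface. World frame = base frame: x ahead of the robot, y to its left, z up, the work surface at z = 0. Lengths are in m, angles in rad, forces in N, time in s.
With the tool pointing down it reaches from about 0.275 to 0.85 m from the base axis. Payload 19 kg.
Tool frame: the origin (TCP) lies between the finger pads; the fingertips stand 17 mm ahead of it and the grasp point (between the pads) lies 2 mm behind it (tip_reach is the distance from the TCP to the fingertips, in m); z points along the fingers, y is the line along which they close (so a half turn about z gives the same grasp; the last joint's range is limited). The gripper opens to 85 mm and grips with 20 to 120 N. Pads are 22 mm wide; open, the fingers measure 114 mm over their backs; the gripper's body (76 mm by 85 mm) begins 54 mm behind the grasp point. The pads swing forward as they close: fully open they stand 13 mm farther back than shut.
Start: joints at [1.181, 0.15, 1.437, -0, 1.554, -0.134], TCP at [0.145, 0.556, 0.248] pointing down, gripper open.
Joint ranges: [-2.8, 2.8], [-0.68, 2.1], [0.12, 2.68], [-1.39, 4.53], [0.16, 2.79], [-2.81, 2.81]. Speed limits (rad/s): [1.89, 1.89, 2.22, 3.01, 3.01, 3.01].

### API

Orientations are given as a 3x3 rotation matrix whose columns are the frame's x, y, z axes.
In Python, from station import * gives the robot as it stands.
- The arm moves only by the tool arm_command, never from a script. Its argument "moves" is a list of rows, each a list of 3 entries, a list of its own where there are three numbers: the shift along the tool's x, y, z in units of 30 mm (1.0 is 30 mm), then the turn, a rotation vector about the tool's x, y, z in units of 6 degrees (1.0 is 6 degrees), then the closure in counts, from 0 (fully open) to 255 (shut). In form: [[[tx, ty, tz], [wx, wy, wz], hand], ...]. A call has 1 to 5 rows; each row is the pose to reach, as a shift and turn from the pose commanded when the call began, along the tool's axes at that moment; what a row does not reach only later rows make up. A row lasts 1/12 s, in which the tool goes at most 41.7 mm and 7.16 degrees, less where a joint would pass 70% of its speed; a pose out of reach is approached as far as the arm can. A call with a gripper value outside its range is refused whole. The fingers move at their own pace and stop on an object; "force" is the grip in N (left out, the last holds). Time passes only in rows, so rows that repeat a pose let the fingers close. It gives the time, the measured TCP pose, the force, the opening and the grip force at its end, in the units of the state.
- read_state(): the state, without advancing time (a new reading comes with each control period).
- snapshot(name): name is "scene" or "top" or "wrist"; returns a dict with "color" (480x640x3 uint8, blue, green, red), "vfov" (degrees; the focal length in pixels is half the picture's height over the tangent of half this angle, whatever the lens; pixels are square), "cx", "cy" (the principal point, pixels), "cam_to_world" (4x4, takes a point from camera to world coordinates); the wrist camera has in their place "mount" (4x4, takes a point from camera to tool coordinates, whose origin is the TCP and whose axes are the flange's). Camera axes: x right, y down, z forward; pixel columns grow to the right and rows downward; lengths in m; the calibration is good to about 2 mm. A picture is of the moment at which its call begins: read the wrist's pose just before it. There is no depth.
- close_job(): hands the job in; it is judged then, once.
Trained networks look in the newest picture that a camera, given by its name, has taken for a name from the list of things; names that differ only in an ending like _2 or _b are one class to them, and where a whole thing is asked for, a point or a joint stands for the part that bears it (a point fixed in the world has none). Each returns a list of dicts, best first, with "p" (0 to 1); they miss things now and then, are a little off and sometimes report something else, mostly with a low value. They report only what shows in the picture. A call takes as long as a camera call.
- find_in(camera, target): "bbox" ([left, top, right, bottom] in pixels, round what is visible of it).
- masks_of(camera, target): "mask" (480x640 bool, what is visible of it) and "bbox" ([left, top, right, bottom] in pixels, round what is visible of it).
The state is a dict: "t": time; "joints": joint angles; "dq": joint speeds; "tau": joint torques, N m; "tool_pos": TCP position; "tcp_rot": TCP orientation; "contact_force": force on the tool from outside, world axes, zero at the start; "moment": the same for the moment, N m; "gripper_width": finger opening in m; "grip_force": force on a finger pad.
Only numpy, scipy, OpenCV 4.12 (cv2) and the standard library are available. Lean on these libraries where they do the work, as an engineer would, in place of code of your own. Each camera call takes 0.05 s, during which the arm holds its last target. There are 200 camera calls.

## Working session

There is one attempt and no reset: what is moved stays moved. The work goes in short steps, Python scripts to look and compute and a tool call to move; the robot and the scene stay as the last step left them, time stands still between calls to the robot, and variables do not carry over. Pictures are saved under pics/ and viewed, at most 14 in all, crops included, and the job is handed in when it is done.

Besides the shell and the picture viewer there is one more tool, called after "Emit:" as name([rows], argument=value, ...), one row to a line, values as JSON. arm_command: Moves the arm, as the interface text tells. Its arguments: {"type":"object","properties":{"moves":{"type":"array"},"force":{"type":"number"}},"required":["moves"]}

```bash
mkdir -p pics; ls; python3 - <<'E'
from station import *
import cv2,numpy as np
s=read_state(); print(s['t'],s['tool_pos'],s['tcp_rot'],s['gripper_width'])
ims=[]
for c in ("scene","top"):
    d=snapshot(c); cv2.imwrite(f'pics/{c}0.png',d['color']); print(c,d['vfov'],d['cx'],d['cy'],np.round(d['cam_to_world'],3).tolist())
    for t in ("vial0","plunger_knob","start_top","hood","open_bay","carriage_mid","tip_box","pipette","wash_bottle"):
        print(t,[(round(r['p'],2),np.round(r['bbox']).tolist()) for r in find_in(c,t)][:6])
E
```

```text
pics
0.0 [0.14542135 0.55605849 0.24768234] [[-9.67461864e-01  2.53016454e-01 -4.64652364e-04]
 [ 2.53016831e-01  9.67461191e-01 -1.15156295e-03]
 [ 1.58168755e-04 -1.23165811e-03 -9.99999229e-01]] 0.08544833861272004
scene 45.011261583348634 310.3653826007417 236.65252636582701 [[-0.71, 0.535, -0.458, 1.054], [0.704, 0.549, -0.451, 0.45], [0.01, -0.643, -0.766, 0.99], [0.0, 0.0, 0.0, 1.0]]
vial0 [(0.85, [432.0, 312.0, 454.0, 346.0]), (0.83, [436.0, 384.0, 456.0, 420.0]), (0.59, [396.0, 338.0, 415.0, 368.0]), (0.58, [484.0, 344.0, 514.0, 374.0])]
plunger_knob []
start_top [(0.7, [211.0, 202.0, 223.0, 215.0])]
hood [(0.8, [149.0, 184.0, 259.0, 304.0])]
open_bay [(0.66, [237.0, 316.0, 285.0, 371.0])]
carriage_mid [(0.78, [226.0, 220.0, 320.0, 306.0])]
tip_box [(0.97, [318.0, 394.0, 402.0, 476.0])]
pipette [(0.95, [235.0, 124.0, 267.0, 187.0])]
wash_bottle [(0.64, [152.0, 183.0, 262.0, 304.0]), (0.63, [169.0, 149.0, 208.0, 210.0])]
top 50.65304546308083 317.1606127967921 243.16222292432516 [[0.096, -0.97, 0.225, 0.27], [-0.995, -0.094, 0.02, -0.06], [0.002, -0.226, -0.974, 1.291], [0.0, 0.0, 0.0, 1.0]]
vial0 [(0.72, [218.0, 234.0, 233.0, 249.0]), (0.71, [172.0, 218.0, 191.0, 237.0]), (0.65, [207.0, 267.0, 218.0, 283.0]), (0.51, [158.0, 269.0, 175.0, 286.0])]
plunger_knob [(0.72, [190.0, 152.0, 245.0, 197.0])]
start_top [(0.56, [398.0, 204.0, 409.0, 213.0])]
hood [(0.83, [378.0, 158.0, 422.0, 248.0])]
open_bay [(0.77, [295.0, 172.0, 330.0, 194.0])]
carriage_mid [(0.98, [338.0, 194.0, 366.0, 293.0])]
tip_box [(0.93, [189.0, 151.0, 246.0, 198.0])]
pipette [(0.71, [442.0, 286.0, 494.0, 370.0])]
wash_bottle [(0.96, [448.0, 231.0, 485.0, 268.0])]
```

```bash
python3 - <<'E'
import cv2
d=cv2.imread('pics/top0.png')[130:390,120:520]; cv2.imwrite('pics/top0c.png',cv2.resize(d,(800,520),interpolation=cv2.INTER_CUBIC))
E
```

```text
(no output)
```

View pics/top0c.png

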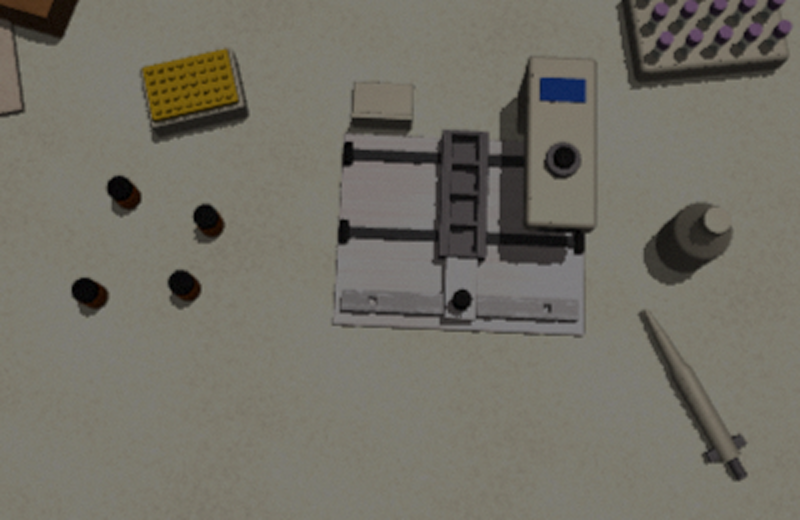

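View pics/scene0.png

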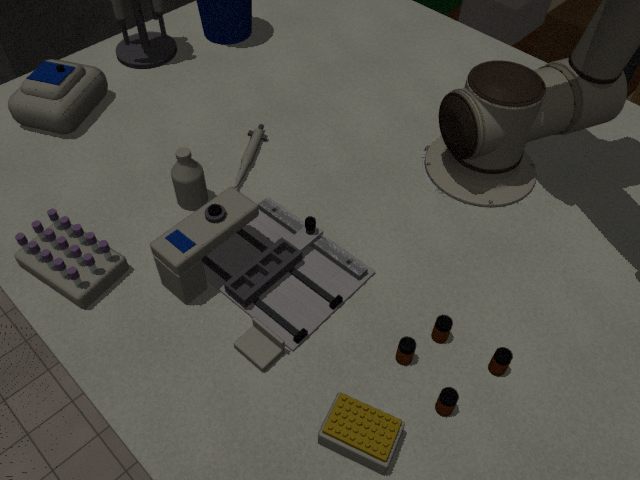

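The top view shows the hood at the right (-y) end, the bay at the left (+y) end, and the knob at crop (461,299), about pixel (350,279). All four vials are at crop (123,190), (208,218), (184,285) and (90,292). The scene view agrees.

```bash
cat > h.py <<'E'
from station import *
import cv2,numpy as np
from scipy.optimize import least_squares
def cam(name):
    s=read_state(); d=snapshot(name); T=d.get('cam_to_world')
    if T is None:
        M=np.eye(4); M[:3,:3]=s['tcp_rot']; M[:3,3]=s['tool_pos']; T=M@np.array(d['mount'])
    f=240/np.tan(np.radians(d['vfov'])/2)
    return d['color'],np.array(T),f,d['cx'],d['cy']
def plane(c,u,v,z):
    _,T,f,cx,cy=c; r=T[:3,:3]@np.array([(u-cx)/f,(v-cy)/f,1]); o=T[:3,3]
    return (o+r*(z-o[2])/r[2])
def proj(c,P):
    _,T,f,cx,cy=c; q=(np.atleast_2d(P)-T[:3,3])@T[:3,:3]
    return np.c_[q[:,0]/q[:,2]*f+cx,q[:,1]/q[:,2]*f+cy]
def loc(p,L):  # p=(x,y,yaw), L local pts
    L=np.atleast_2d(np.array(L,float)); c,s=np.cos(p[2]),np.sin(p[2])
    return np.c_[p[0]+c*L[:,0]-s*L[:,1],p[1]+s*L[:,0]+c*L[:,1],L[:,2]]
def tool(target,yaw=None):
    """print tool-frame shift (30mm units) and turn (6deg) to target xyz, tool y at world yaw angle"""
    s=read_state(); R=np.array(s['tcp_rot']); d=R.T@(np.array(target)-s['tool_pos'])/.03
    w=None
    if yaw is not None:
        y=np.array([-np.sin(yaw),np.cos(yaw),0]); z=np.array([0,0,-1.]); G=np.c_[np.cross(y,z),y,z]
        w=np.round(cv2.Rodrigues(R.T@G)[0].ravel()/np.radians(6),2)
    print('shift',np.round(d,2),'turn',w)
E
python3 - <<'E'
from h import *
c=cam('top'); 
# crop px -> px ; local pts with hood at -y
cr=lambda u,v:(u/2+120,v/2+130)
obs=[(cr(461,298),(-.125,0,.074)),(cr(563,158),(.035,-.110,.156)),(cr(345,137),(0,0,0)),
(cr(442,131),(.099,.03,.044)),(cr(488,132),(.099,-.03,.044)),(cr(439,256),(-.067,.03,.044)),(cr(484,258),(-.067,-.03,.044)),
(cr(528,57),(.170,-.068,.134)),(cr(597,60),(.170,-.152,.134)),(cr(525,226),(-.045,-.068,.134)),(cr(595,230),(-.045,-.152,.134)),(cr(371,299),(-.125,.11,.024)),(cr(547,307),(-.125,-.11,.024))]
obs=[o for o in obs if o[1]!=(0,0,0)]
uv=np.array([o[0] for o in obs]);L=[o[1] for o in obs]
f=lambda p:(proj(c,loc(p,L))-uv).ravel()
r=least_squares(f,[.5,0,0],loss='soft_l1'); p=r.x; print('track',np.round(p,4)); print(np.round(f(p).reshape(-1,2),1).tolist())
np.save('track.npy',p)
print('knob',loc(p,[-.125,0,.062]))
for u,v in [(121,188),(206,215),(181,282),(88,291)]:
    print('vial',np.round(plane(c,*cr(u,v),.054),3))
tool([*loc(p,[-.125,0,0])[0,:2],.20],p[2])
print(np.round(snapshot('wrist')['mount'],3).tolist(), snapshot('wrist')['vfov'])
E
```

```text
track [ 0.593  -0.1184  0.0463]
[[-0.1, 0.5], [0.6, -0.4], [0.0, -0.6], [0.2, 0.0], [-1.1, -0.1], [0.3, 0.1], [0.1, -1.1], [0.0, -1.0], [-0.3, 0.2], [0.6, -0.0], [-0.0, 1.0], [-0.8, 1.3]]
knob [[ 0.46812679 -0.12421325  0.062     ]]
vial [0.571 0.313 0.054]
vial [0.547 0.202 0.054]
vial [0.459 0.221 0.054]
vial [0.437 0.333 0.054]
shift [-16.14 -19.22   1.61] turn [-0.   -0.   -2.88]
[[-0.0, -0.948, -0.318, 0.082], [1.0, -0.0, 0.0, -0.001], [-0.001, -0.318, 0.948, -0.125], [0.0, 0.0, 0.0, 1.0]] 59.66924562684783
```

Emit:
arm_command([
  [[-0.8, -1, 0], [0, 0, -1], 0],
  [[-1.6, -2, 0], [0, 0, -2], 0],
  [[-2.4, -3, 0], [0, 0, -2.88], 0],
  [[-3.2, -4, 0], [0, 0, -2.88], 0],
  [[-4, -4.8, 0], [0, 0, -2.88], 0],
])

```text
t: 1.57
tool_pos: [0.2251, 0.3846, 0.2484]
tcp_rot: [[-0.999, -0.047, 0.0], [-0.047, 0.999, 0.0], [-0.0, 0.0, -1.0]]
contact_force: [1.4, 0.4, 0.5]
gripper_width: 0.0855
grip_force: 0.0
```

```bash
python3 - <<'E'
from h import *
p=np.load('track.npy'); print(read_state()['tool_pos'],read_state()['t']); tool([*loc(p,[-.125,0,0])[0,:2],.20],p[2])
E
```

```text
[0.22513589 0.38457048 0.24836628] 1.5667
shift [ -7.29 -17.32   1.61] turn [0.   0.   0.01]
```

Emit:
arm_command([
  [[-0.5, -1.15, 0], [0, 0, 0], 0],
  [[-1, -2.3, 0], [0, 0, 0], 0],
  [[-1.5, -3.45, 0], [0, 0, 0], 0],
  [[-2, -4.6, 0], [0, 0, 0], 0],
  [[-2.45, -5.75, 0], [0, 0, 0], 0],
])

```text
t: 1.98
tool_pos: [0.3068, 0.216, 0.2485]
tcp_rot: [[-0.999, -0.046, 0.001], [-0.046, 0.999, 0.0], [-0.001, 0.0, -1.0]]
contact_force: [0.6, 0.2, 0.6]
gripper_width: 0.0857
grip_force: 0.0
```

Emit:
arm_command([
  [[-0.5, -1.15, 0], [0, 0, 0], 0],
  [[-1, -2.3, 0], [0, 0, 0], 0],
  [[-1.5, -3.45, 0], [0, 0, 0], 0],
  [[-2, -4.6, 0.2], [0, 0, 0], 0],
  [[-2.45, -5.75, 0.4], [0, 0, 0], 0],
])

```text
t: 2.4
tool_pos: [0.3884, 0.0467, 0.2366]
tcp_rot: [[-0.999, -0.046, 0.002], [-0.046, 0.999, -0.0], [-0.002, -0.0, -1.0]]
contact_force: [0.3, 1.3, 0.2]
gripper_width: 0.0855
grip_force: 0.0
```

Emit:
arm_command([
  [[-0.5, -1.15, 0.3], [0, 0, 0], 0],
  [[-1, -2.3, 0.6], [0, 0, 0], 0],
  [[-1.4, -3.45, 0.9], [0, 0, 0], 0],
  [[-1.4, -3.45, 0.9], [0, 0, 0], 0],
  [[-1.4, -3.45, 0.9], [0, 0, 0], 0],
])

```text
t: 2.82
tool_pos: [0.4345, -0.0543, 0.2086]
tcp_rot: [[-0.999, -0.043, -0.002], [-0.043, 0.999, 0.0], [0.002, 0.0, -1.0]]
contact_force: [-0.2, 0.5, 0.9]
gripper_width: 0.0854
grip_force: 0.0
```

```bash
python3 - <<'E'
from h import *
p=np.load('track.npy'); print(read_state()['tool_pos'],read_state()['t']); tool([*loc(p,[-.125,0,0])[0,:2],.20],p[2])
c=cam('wrist'); im=c[0].copy()
L=[(-.125,0,.074),(-.067,.03,.044),(-.067,-.03,.044),(-.125,.11,.024),(-.125,-.11,.024)]
for q in proj(c,loc(p,L)): cv2.drawMarker(im,tuple(int(round(t)) for t in q),(0,0,255),0,9,1)
cv2.imwrite('pics/w1.png',im)
E
```

```text
[ 0.4344988  -0.05425596  0.20858825] 2.8167
shift [-1.02 -2.38  0.28] turn [ 0.   -0.02 -0.04]
```

View pics/w1.png

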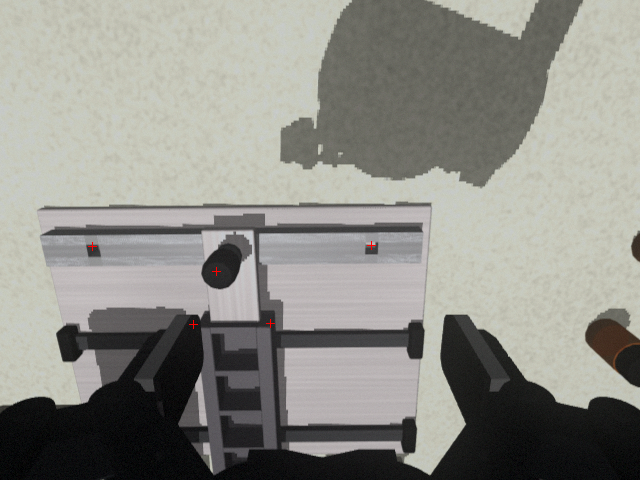

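The knob top appears at (220,272) against a prediction of (216,271), and the holes at (93,251) and (372,248). The fit is good to about 3 mm. Next I move over the knob and refine.

Emit:
arm_command([
  [[-0.5, -1.2, 0.5], [0, 0, -0.04], 0],
  [[-1, -2.4, 1.0], [0, 0, -0.04], 0],
  [[-1, -2.4, 1.8], [0, 0, -0.04], 0],
  [[-1, -2.4, 1.8], [0, 0, -0.04], 0],
  [[-1, -2.4, 1.8], [0, 0, -0.04], 0],
])

```text
t: 3.28
tool_pos: [0.4672, -0.1221, 0.1553]
tcp_rot: [[-0.999, -0.051, -0.002], [-0.051, 0.999, 0.001], [0.002, 0.001, -1.0]]
contact_force: [-0.4, 0.4, 0.7]
gripper_width: 0.0859
grip_force: 0.0
```

Emit:
arm_command([
  [[0, 0, 0], [0, 0, 0], 0],
  [[0, 0, 0], [0, 0, 0], 0],
])

```text
t: 3.45
tool_pos: [0.4681, -0.1224, 0.1571]
tcp_rot: [[-0.999, -0.051, 0.002], [-0.051, 0.999, -0.001], [-0.002, -0.001, -1.0]]
contact_force: [-0.3, 0.3, 0.5]
gripper_width: 0.0856
grip_force: 0.0
```

```bash
python3 - <<'E'
from h import *
p=np.load('track.npy'); print(read_state()['tool_pos'],read_state()['tcp_rot'][0],read_state()['t']); tool([*loc(p,[-.125,0,0])[0,:2],.064],p[2])
c=cam('wrist'); im=c[0].copy()
L=[(-.125,0,.074),(-.067,.03,.044),(-.067,-.03,.044),(-.125,.11,.024),(-.125,-.11,.024)]
for q in proj(c,loc(p,L)): cv2.drawMarker(im,tuple(int(round(t)) for t in q),(0,0,255),0,9,1); print(q)
cv2.imwrite('pics/w2.png',im)
E
```

```text
[ 0.4680962  -0.12239839  0.15708584] [-0.99867159 -0.05148329  0.00212581] 3.45
shift [ 0.01 -0.06  3.1 ] turn [-0.01  0.02  0.05]
[318.9031977  255.92071628]
[365.38001289 322.50905089]
[272.52100551 322.07649132]
[489.35304224 228.18285955]
[149.35279683 226.52458   ]
```

View pics/w2.png

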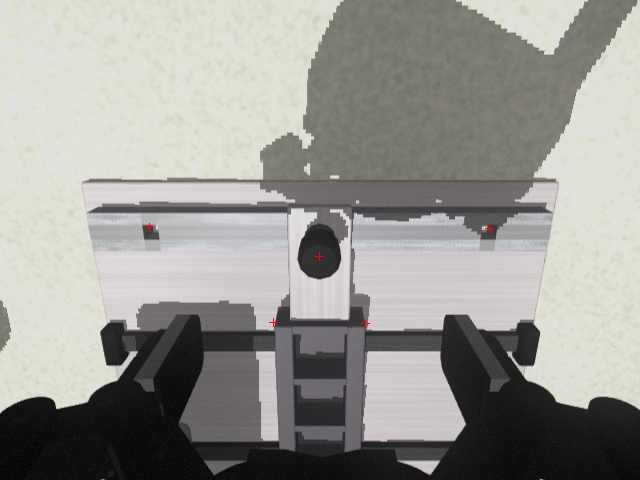

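The overlay matches within about 2 mm, with the knob at (320,257). I'll descend and grip it.

Emit:
arm_command([
  [[0, -0.06, 1], [0, 0, 0.05], 0],
  [[0, -0.06, 2], [0, 0, 0.05], 0],
  [[0, -0.06, 3.1], [0, 0, 0.05], 0],
  [[0, -0.06, 3.1], [0, 0, 0.05], 0],
  [[0, -0.06, 3.1], [0, 0, 0.05], 0],
])

```text
t: 3.92
tool_pos: [0.4675, -0.1246, 0.0627]
tcp_rot: [[-0.999, -0.045, -0.001], [-0.045, 0.999, 0.001], [0.001, 0.001, -1.0]]
contact_force: [0.4, 0.8, 1.5]
gripper_width: 0.0854
grip_force: 0.0
```

Emit:
arm_command([
  [[0, 0, 0], [0, 0, 0], 255],
  [[0, 0, 0], [0, 0, 0], 255],
  [[0, 0, 0], [0, 0, 0], 255],
  [[0, 0, 0], [0, 0, 0], 255],
  [[0, 0, 0], [0, 0, 0], 255],
], force=50)

```text
t: 4.33
tool_pos: [0.4681, -0.1253, 0.0631]
tcp_rot: [[-0.999, -0.045, 0.001], [-0.045, 0.999, -0.001], [-0.001, -0.001, -1.0]]
contact_force: [-0.9, 6.7, 5.1]
gripper_width: 0.0256
grip_force: 3.6
```

Emit:
arm_command([
  [[0, 0, 0], [0, 0, 0], 255],
  [[0, 0, 0], [0, 0, 0], 255],
  [[0, 0, 0], [0, 0, 0], 255],
  [[0, 0, 0], [0, 0, 0], 255],
  [[0, 0, 0], [0, 0, 0], 255],
])

```text
t: 4.75
tool_pos: [0.4682, -0.1251, 0.0632]
tcp_rot: [[-0.999, -0.045, 0.001], [-0.045, 0.999, -0.0], [-0.001, -0.0, -1.0]]
contact_force: [-1.6, 2.6, 9.7]
gripper_width: 0.0221
grip_force: 48.4
```

Emit:
arm_command([
  [[0, 0, -0.25], [0, 0, 0], 255],
  [[0, 0, -0.53], [0, 0, 0], 255],
  [[0, 0, -0.53], [0, 0, 0], 255],
  [[0, 0, -0.53], [0, 0, 0], 255],
])

```text
t: 5.08
tool_pos: [0.468, -0.1252, 0.0783]
tcp_rot: [[-0.999, -0.045, 0.001], [-0.045, 0.999, -0.0], [-0.001, -0.0, -1.0]]
contact_force: [3.9, -0.8, -7.2]
gripper_width: 0.0221
grip_force: 49.3
```

Emit:
arm_command([
  [[0, 0.35, 0], [0, 0, 0], 255],
  [[0, 0.7, 0], [0, 0, 0], 255],
  [[0, 1.05, 0], [0, 0, 0], 255],
  [[0, 1.4, 0], [0, 0, 0], 255],
  [[0, 1.75, 0], [0, 0, 0], 255],
])

```text
t: 5.5
tool_pos: [0.4653, -0.072, 0.0779]
tcp_rot: [[-0.999, -0.045, -0.001], [-0.045, 0.999, -0.0], [0.001, -0.0, -1.0]]
contact_force: [2.9, -3.4, -7.5]
gripper_width: 0.0219
grip_force: 49.6
```

```bash
python3 - <<'E'
from h import *
p=np.load('track.npy'); tool([*loc(p,[-.125,.11,0])[0,:2],.079],p[2])
c=cam('top'); print(find_in('top','carriage_mid')[:1]); cv2.imwrite('pics/t2.png',c[0])
E
```

```text
shift [-0.01  1.92 -0.04] turn [-0.   -0.   -0.02]
[{'bbox': [319.7, 191.3, 345.8, 227.9], 'p': 0.98}]
```

Emit:
arm_command([
  [[0, 0.5, 0], [0, 0, 0], 255],
  [[0, 1, 0], [0, 0, 0], 255],
  [[0, 1.5, 0], [0, 0, 0], 255],
  [[0, 1.9, 0], [0, 0, 0], 255],
  [[0, 1.9, 0], [0, 0, 0], 255],
])

```text
t: 6.02
tool_pos: [0.4624, -0.0139, 0.0779]
tcp_rot: [[-0.999, -0.046, -0.001], [-0.046, 0.999, 0.001], [0.001, 0.001, -1.0]]
contact_force: [0.1, 1.9, -7.4]
gripper_width: 0.022
grip_force: 50.1
```

Emit:
arm_command([
  [[0, 0, 0], [0, 0, 0], 255],
  [[0, 0, 0.2], [0, 0, 0], 255],
  [[0, 0, 0.35], [0, 0, 0], 255],
  [[0, 0, 0.5], [0, 0, 0], 255],
  [[0, 0, 0.5], [0, 0, 0], 255],
])

```text
t: 6.43
tool_pos: [0.4627, -0.0156, 0.0633]
tcp_rot: [[-0.999, -0.044, -0.001], [-0.044, 0.999, 0.001], [0.001, 0.001, -1.0]]
contact_force: [-7.9, 10.9, 6.7]
gripper_width: 0.0221
grip_force: 51.6
```

Emit:
arm_command([
  [[0, 0, 0], [0, 0, 0], 0],
  [[0, 0, 0], [0, 0, 0], 0],
  [[0, 0, 0], [0, 0, 0], 0],
  [[0, 0, 0], [0, 0, 0], 0],
  [[0, 0, 0], [0, 0, 0], 0],
])

```text
t: 6.85
tool_pos: [0.4631, -0.0161, 0.0633]
tcp_rot: [[-0.999, -0.044, 0.0], [-0.044, 0.999, -0.0], [-0.0, -0.0, -1.0]]
contact_force: [-0.5, -0.7, -0.5]
gripper_width: 0.0804
grip_force: 0.0
```

Emit:
arm_command([
  [[0, 0, -1], [0, 0, 0], 0],
  [[0, 0, -2], [0, 0, 0], 0],
  [[0, 0, -3.2], [0, 0, 0], 0],
  [[0, 0, -3.2], [0, 0, 0], 0],
  [[0, 0, -3.2], [0, 0, 0], 0],
])

```text
t: 7.27
tool_pos: [0.4638, -0.016, 0.1611]
tcp_rot: [[-0.999, -0.045, 0.004], [-0.045, 0.999, -0.001], [-0.004, -0.001, -1.0]]
contact_force: [0.8, 1.0, -1.3]
gripper_width: 0.0851
grip_force: 0.0
```

```bash
python3 - <<'E'
from h import *
p=np.load('track.npy'); print(read_state()['tool_pos'],read_state()['t'])
c=cam('wrist'); im=c[0].copy()
L=[(-.125,.11,.074),(-.067,.14,.044),(-.067,.08,.044),(-.125,0,.024),(-.125,-.11,.024)]
for q in proj(c,loc(p,L)): cv2.drawMarker(im,tuple(int(round(t)) for t in q),(0,0,255),0,9,1)
c=cam('top')
def rects(r): return [np.array(x['bbox']).round(0) for x in r]
b=find_in('top','vial0'); print([(x['p'],x['bbox']) for x in b])
t=c[0].copy()
L=[(x,.11+y,.044) for x in (-.067,.099) for y in (-.03,.03)]+[(-.044+.04*i,.11,.044) for i in range(4)]
for q in proj(c,loc(p,L)): cv2.drawMarker(t,tuple(int(round(v)) for v in q),(0,0,255),0,5,1)
for v in [(.571,.313),(.547,.202),(.459,.221),(.437,.333)]:
    q=proj(c,[*v,.058])[0]; cv2.drawMarker(t,tuple(int(round(v)) for v in q),(0,255,0),0,5,1)
t=cv2.resize(t[170:310,140:380],(640,373),interpolation=cv2.INTER_CUBIC)
cv2.imwrite('pics/t3.png',np.vstack([t,im[190:400]]))
E
```

```text
[ 0.46382396 -0.01603386  0.16108256] 7.2667
[(0.72, [173.1, 218.3, 191.7, 234.9]), (0.54, [206.1, 262.9, 222.8, 282.5]), (0.52, [159.0, 270.6, 175.3, 286.4]), (0.44, [218.0, 230.9, 235.1, 248.6])]
```

View pics/t3.png

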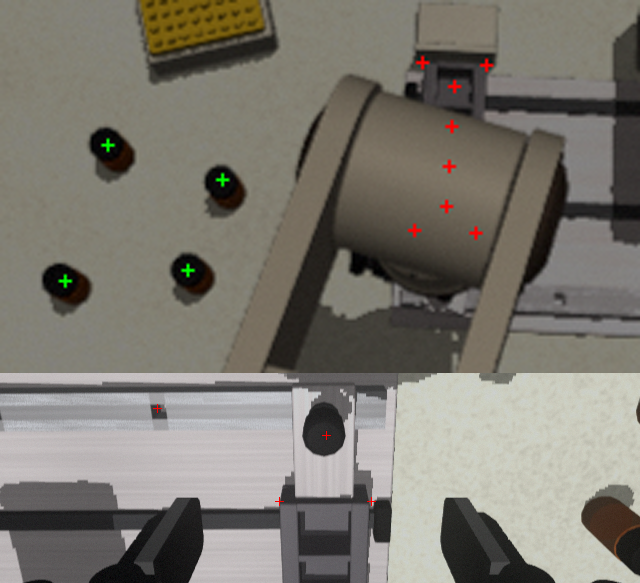

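Both crops confirm the carriage is at the bay with the knob fully down at wrist crop (325,435). The four vial positions match in the top view. I'll go over vial B first.

Emit:
arm_command([
  [[-0.5, 1.2, 0], [0, 0, 0], 0],
  [[-1, 2.4, 0], [0, 0, 0], 0],
  [[-1.5, 3.6, 0], [0, 0, 0], 0],
  [[-2, 4.8, 0], [0, 0, 0], 0],
  [[-2.6, 6, 0], [0, 0, 0], 0],
])

```text
t: 7.83
tool_pos: [0.5325, 0.1694, 0.1579]
tcp_rot: [[-0.999, -0.045, -0.002], [-0.045, 0.999, -0.0], [0.002, -0.0, -1.0]]
contact_force: [1.2, -0.7, 1.0]
gripper_width: 0.0854
grip_force: 0.0
```

Emit:
arm_command([
  [[-0.5, 1.1, 0], [0, 0, 0], 0],
  [[-0.5, 1.1, 0], [0, 0, 0], 0],
  [[-0.5, 1.1, 0], [0, 0, 0], 0],
  [[-0.5, 1.1, 0], [0, 0, 0], 0],
])

```text
t: 8.17
tool_pos: [0.5458, 0.201, 0.1579]
tcp_rot: [[-0.999, -0.045, -0.002], [-0.045, 0.999, -0.001], [0.002, -0.001, -1.0]]
contact_force: [-0.3, -0.6, -0.2]
gripper_width: 0.0852
grip_force: 0.0
```

```bash
cat >> h.py <<'E'
A=np.linspace(0,2*np.pi,40)
def cyl(x,y): return np.r_[[(x+.016*np.cos(a),y+.016*np.sin(a),0) for a in A],[(x+.0155*np.cos(a),y+.0155*np.sin(a),.058) for a in A],[(x+.016*np.cos(a),y+.016*np.sin(a),.042) for a in A]]
def vials(camname='wrist'):
    c=cam(camname); out=[]
    for m in masks_of(camname,'vial0'):
        b=np.array(m['bbox'],float)
        if b[0]<2 or b[1]<2 or b[2]>637 or b[3]>477 or m['p']<.3: print('cut',np.round(b),round(m['p'],2)); continue
        ys,xs=np.nonzero(m['mask']); B=np.array([xs.min(),ys.min(),xs.max()+1,ys.max()+1])
        def f(q):
            u=proj(c,cyl(*q)); return np.r_[u.min(0),u.max(0)]-B
        g=plane(c,(B[0]+B[2])/2,(B[1]+B[3])/2,.03)[:2]; r=least_squares(f,g,loss='soft_l1')
        out.append(r.x); print('vial',np.round(r.x,4),'p',round(m['p'],2),'res',np.round(f(r.x),1))
    return c,out
E
python3 - <<'E'
from h import *
p=np.load('track.npy'); p[1]-=.001; np.save('track.npy',p)
print(read_state()['tool_pos'])
c,o=vials()
for v in o: tool([*v,.048],p[2])
cv2.imwrite('pics/w4.png',c[0])
E
```

```text
[0.54575983 0.20095558 0.15790988]
cut [529.  25. 638.  95.] 0.98
vial [0.4617 0.2232] p 0.9 res [-1.1 -0.9  0.7  1.2]
vial [0.5741 0.3185] p 0.68 res [-1.6 -1.8  0.9  1.6]
shift [2.77 0.89 3.69] turn [-0.   -0.01 -0.02]
shift [-1.11  3.9   3.69] turn [-0.   -0.01 -0.02]
```

View pics/w4.png

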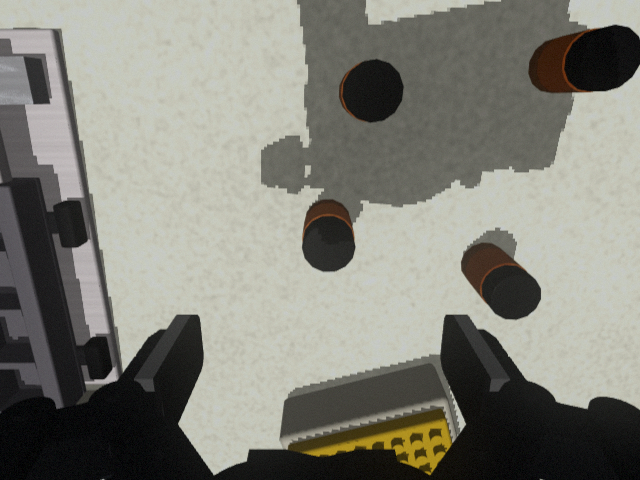

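Vial B, below the gripper, shows at bbox (302,199)-(355,272), which the detector missed. I'll use that box by hand.

```bash
python3 - <<'E'
from h import *
p=np.load('track.npy'); c=cam('wrist')
B=np.array([302.5,199.5,355.5,272])
def f(q):
    u=proj(c,cyl(*q)); return np.r_[u.min(0),u.max(0)]-B
r=least_squares(f,[.547,.202]); print(r.x,f(r.x)); tool([*r.x,.048],p[2])
E
```

```text
[0.5480166  0.20424507] [-0.39116853 -1.58449841  0.39183672  1.4404955 ]
shift [-0.07  0.13  3.7 ] turn [-0.   -0.   -0.03]
```

Emit:
arm_command([
  [[-0.07, 0.13, 0.8], [0, 0, 0], 0],
  [[-0.07, 0.13, 1.8], [0, 0, 0], 0],
  [[-0.07, 0.13, 2.8], [0, 0, 0], 0],
  [[-0.07, 0.13, 3.7], [0, 0, 0], 0],
  [[-0.07, 0.13, 3.7], [0, 0, 0], 0],
])

```text
t: 8.73
tool_pos: [0.5457, 0.2037, 0.0434]
tcp_rot: [[-0.999, -0.043, -0.007], [-0.043, 0.999, -0.002], [0.007, -0.001, -1.0]]
contact_force: [-0.1, 0.9, -1.1]
gripper_width: 0.0852
grip_force: 0.0
```

Emit:
arm_command([
  [[0, 0, 0], [0, 0, 0], 0],
  [[0, 0, 0], [0, 0, 0], 255],
  [[0, 0, 0], [0, 0, 0], 255],
  [[0, 0, 0], [0, 0, 0], 255],
  [[0, 0, 0], [0, 0, 0], 255],
], force=40)

```text
t: 9.15
tool_pos: [0.5488, 0.2052, 0.0495]
tcp_rot: [[-0.999, -0.045, 0.002], [-0.045, 0.999, 0.0], [-0.002, 0.0, -1.0]]
contact_force: [-0.5, -1.3, -0.7]
gripper_width: 0.0389
grip_force: 0.0
```

Emit:
arm_command([
  [[0, 0, 0], [0, 0, 0], 255],
  [[0, 0, 0], [0, 0, 0], 255],
  [[0, 0, 0], [0, 0, 0], 255],
  [[0, 0, 0], [0, 0, 0], 255],
])

```text
t: 9.48
tool_pos: [0.5487, 0.2052, 0.0493]
tcp_rot: [[-0.999, -0.045, 0.001], [-0.045, 0.999, 0.0], [-0.001, 0.0, -1.0]]
contact_force: [-1.5, -0.4, 8.4]
gripper_width: 0.0305
grip_force: 39.1
```

Emit:
arm_command([
  [[0, 0, -0.6], [0, 0, 0], 255],
  [[0, 0, -1.3], [0, 0, 0], 255],
  [[0, 0, -2], [0, 0, 0], 255],
  [[0, 0, -2.7], [0, 0, 0], 255],
  [[0, 0, -2.7], [0, 0, 0], 255],
])

```text
t: 9.9
tool_pos: [0.5497, 0.2056, 0.1338]
tcp_rot: [[-0.999, -0.045, 0.006], [-0.045, 0.999, 0.001], [-0.006, 0.001, -1.0]]
contact_force: [0.2, 0.7, 0.7]
gripper_width: 0.0303
grip_force: 40.0
```

```bash
python3 - <<'E'
from h import *
p=np.load('track.npy'); print(read_state()['tool_pos'],p); tool([*loc(p,[.076,.11,0])[0,:2],.129],p[2])
E
```

```text
[0.54973476 0.20561654 0.13377034] [ 0.59299301 -0.11943144  0.04627095]
shift [-3.48 -7.22  0.17] turn [ 0.01  0.06 -0.01]
```

Emit:
arm_command([
  [[-0.6, -1.2, 0], [0, 0, 0], 255],
  [[-1.2, -2.4, 0], [0, 0, 0], 255],
  [[-1.8, -3.6, 0], [0, 0, 0], 255],
  [[-2.3, -4.8, 0], [0, 0, 0], 255],
  [[-2.8, -6, 0], [0, 0, 0], 255],
])

```text
t: 10.32
tool_pos: [0.6407, 0.0274, 0.129]
tcp_rot: [[-0.999, -0.045, -0.0], [-0.045, 0.999, -0.0], [0.0, -0.0, -1.0]]
contact_force: [0.5, 0.0, -1.3]
gripper_width: 0.0302
grip_force: 40.0
```

Emit:
arm_command([
  [[-0.35, -0.6, 0], [0, 0, 0], 255],
  [[-0.7, -1.22, 0], [0, 0, 0], 255],
  [[-0.7, -1.22, 0], [0, 0, 0], 255],
  [[-0.7, -1.22, 0], [0, 0, 0], 255],
  [[-0.7, -1.22, 0], [0, 0, 0], 255],
])

```text
t: 10.73
tool_pos: [0.6625, -0.0061, 0.1289]
tcp_rot: [[-0.999, -0.045, -0.001], [-0.045, 0.999, 0.0], [0.001, 0.0, -1.0]]
contact_force: [-0.5, 0.0, -0.8]
gripper_width: 0.0299
grip_force: 40.0
```

```bash
python3 - <<'E'
from h import *
p=np.load('track.npy'); print(read_state()['tool_pos'],p); tool([*loc(p,[.076,.11,0])[0,:2],.0695],p[2])
c=cam('wrist'); im=c[0]
L=[(-.044+.04*i+a,.11+b,.044) for i in range(4) for a in(-.0175,.0175) for b in (-.0175,.0175)]+[(-.067,.14,.044),(-.067,.08,.044),(-.125,.11,.074)]
for q in proj(c,loc(p,L)): cv2.drawMarker(im,tuple(int(round(t)) for t in q),(0,0,255),0,7,1)
cv2.imwrite('pics/w5.png',im)
E
```

```text
[ 0.66248774 -0.00606387  0.12889292] [ 0.59299301 -0.11943144  0.04627095]
shift [-0.05 -0.    1.98] turn [ 0.   -0.01 -0.01]
```

View pics/w5.png

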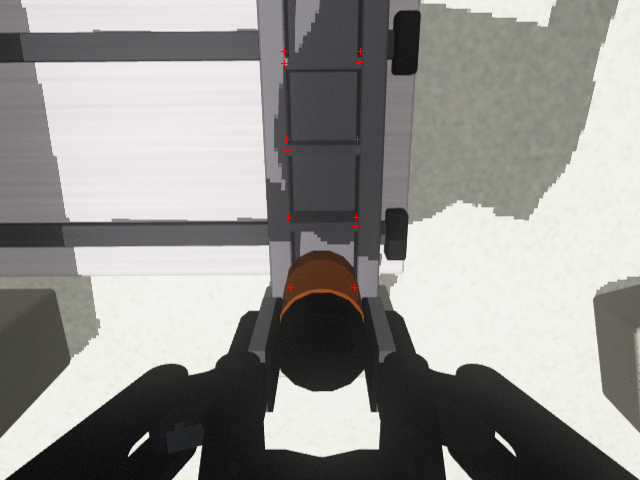

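The vial is over pocket 3, but the pocket edges lie in shadow, so I'll enhance that crop.

```bash
python3 - <<'E'
from h import *
c=cam('wrist'); im=c[0][0:330,240:410]
g=cv2.cvtColor(im,cv2.COLOR_BGR2GRAY).astype(float); g=(np.clip(g/140,0,1)**.6*255).astype(np.uint8)
cv2.imwrite('pics/w5c.png',cv2.resize(g,None,fx=1.8,fy=1.8,interpolation=cv2.INTER_CUBIC))
print(c[1][:3,3],c[2:])
E
```

```text
[ 0.58018735 -0.00983002  0.2540931 ] (np.float64(418.4770453563348), 321.5717364087378, 234.00690318590222)
```

View pics/w5c.png

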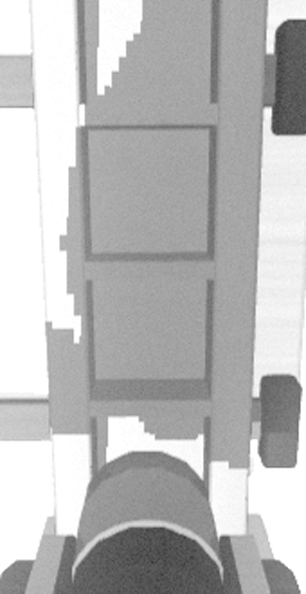

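```bash
python3 - <<'E'
from h import *
p=np.load('track.npy'); c=cam('wrist'); s=read_state()
B=np.array([278.5,250.5,369.5,391.])
for z in (None,s['tool_pos'][2]-.0493):
    def f(q):
        u=proj(c,cyl(*q[:2])+[0,0,q[2] if z is None else z]); return np.r_[u.min(0),u.max(0)]-B
    r=least_squares(f,[.66,-.006,.08]); print(r.x,f(r.x).round(1))
# pocket divider: fit track x,y from seen divider edges
uv=np.array([(287,58.3),(359,58.3),(359,70),(287,70),(359.,145),(288,145),(289,155),(358,155),(290,222.),(357,231)])
L=[(-.0265,.1275,.044),(-.0265,.0925,.044),(-.0215,.0925,.044),(-.0215,.1275,.044),(.0135,.0925,.044),(.0135,.1275,.044),(.0185,.1275,.044),(.0185,.0925,.044),(.0535,.1275,.044),(.0585,.0925,.044)]
L=np.array(L)
uv[:,0]=uv[:,0]
uvL=proj(c,loc(p,L)); print((uv-uvL).round(1).tolist())
g=lambda q:(proj(c,loc([q[0],q[1],p[2]],L))-uv).ravel()
r=least_squares(g,p[:2],loss='soft_l1'); print(r.x,p, g(r.x).round(1))
print(loc([*r.x,p[2]],[.076,.11,0]))
E
```

```text
[ 0.66464648 -0.0049822   0.07320811] [ 0.3 -0.3 -0.3  0.2]
[ 0.66042367 -0.00521939  0.08      ] [-2.3 -3.8  2.3  3.4]
[[-71.8, 7.5], [76.0, 7.5], [75.7, 7.5], [-71.5, 7.6], [73.5, 5.8], [-68.5, 5.9], [-67.3, 5.6], [72.3, 5.6], [-64.6, 4.8], [69.1, 4.7]]
[ 0.59705025 -0.14287222] [ 0.59299301 -0.11943144  0.04627095] [  20.7   -0.5 -126.6   -0.5 -125.9   -0.6   20.9   -0.7 -121.1    0.3
   20.7    0.3   19.8    0.5 -119.4    0.5   19.5    0.6 -113.6    0.7]
[[ 0.66788092 -0.02947462  0.        ]]
```

Emit:
arm_command([
  [[-0.1, 0, 0.4], [0, 0, 0], 255],
  [[-0.1, 0, 0.8], [0, 0, 0], 255],
  [[-0.1, 0, 0.8], [0, 0, 0], 255],
  [[-0.1, 0, 0.8], [0, 0, 0], 255],
  [[-0.1, 0, 0.8], [0, 0, 0], 255],
])

```text
t: 11.3
tool_pos: [0.6657, -0.0063, 0.105]
tcp_rot: [[-0.999, -0.045, -0.001], [-0.045, 0.999, -0.0], [0.001, 0.0, -1.0]]
contact_force: [0.8, -0.2, -1.2]
gripper_width: 0.0297
grip_force: 40.0
```

```bash
python3 - <<'E'
from h import *
p=np.load('track.npy'); s=read_state(); print(s['tool_pos'],s['contact_force'])
c=cam('wrist'); im=c[0][120:400,230:420]
g=(np.clip(im/150.,0,1)**.5*255).astype(np.uint8)
cv2.imwrite('pics/w6c.png',cv2.resize(g,None,fx=2.1,fy=2.1,interpolation=cv2.INTER_CUBIC))
L=[(.0535,.11,.044),(.0585,.11,.044),(.0585,.1275,.044),(.0585,.0925,.044)]
print(proj(c,loc(p,L)).round(1).tolist())
q=s['tool_pos']; 
for z in (.0493,.055): u=proj(c,cyl(q[0]-.0007,q[1]-.001)+[0,0,q[2]-z]); print(u.min(0),u.max(0))
E
```

```text
[ 0.66573461 -0.0062744   0.10497465] [ 0.82358222 -0.1833927  -1.18371509]
[[322.9, 225.1], [322.9, 235.3], [360.2, 235.2], [285.6, 235.3]]
[272.05704185 249.34949518] [367.2625813  397.34670659]
[273.94586382 244.96156519] [365.51278912 386.15287467]
```

View pics/w6c.png

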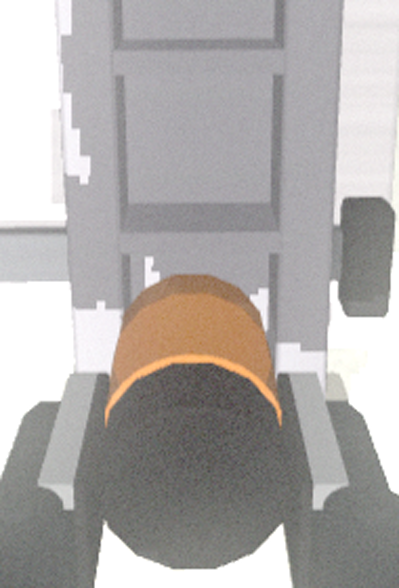

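Pocket 3's near edge is at v≈241, u 288–364, with centre 326. The vial's lower edge is at v≈250 and its centre at u≈322.5, so I shift about 1.4 mm in +y and 0.5 mm in +x and lower in steps.

Emit:
arm_command([
  [[-0.02, 0.045, 0], [0, 0, 0], 255],
  [[-0.02, 0.045, 0.2], [0, 0, 0], 255],
  [[-0.02, 0.045, 0.4], [0, 0, 0], 255],
  [[-0.02, 0.045, 0.5], [0, 0, 0], 255],
  [[-0.02, 0.045, 0.5], [0, 0, 0], 255],
])

```text
t: 11.77
tool_pos: [0.6661, -0.005, 0.0891]
tcp_rot: [[-0.999, -0.045, -0.001], [-0.045, 0.999, 0.0], [0.001, 0.0, -1.0]]
contact_force: [2.1, -0.3, -2.2]
gripper_width: 0.0296
grip_force: 40.0
```

Emit:
arm_command([
  [[0, 0, 0.2], [0, 0, 0], 255],
  [[0, 0, 0.35], [0, 0, 0], 255],
  [[0, 0, 0.5], [0, 0, 0], 255],
  [[0, 0, 0.5], [0, 0, 0], 255],
])

```text
t: 12.1
tool_pos: [0.6663, -0.005, 0.0741]
tcp_rot: [[-0.999, -0.045, -0.001], [-0.045, 0.999, 0.0], [0.001, 0.0, -1.0]]
contact_force: [3.6, 1.1, -3.1]
gripper_width: 0.0301
grip_force: 40.0
```

Emit:
arm_command([
  [[-0.03, 0, 0.07], [0, 0, 0], 255],
  [[-0.03, 0, 0.13], [0, 0, 0], 255],
  [[-0.03, 0, 0.13], [0, 0, 0], 255],
  [[-0.03, 0, 0.13], [0, 0, 0], 255],
])

```text
t: 12.43
tool_pos: [0.6671, -0.005, 0.0712]
tcp_rot: [[-0.999, -0.045, -0.0], [-0.045, 0.999, -0.0], [0.0, -0.0, -1.0]]
contact_force: [0.4, 0.2, -1.4]
gripper_width: 0.03
grip_force: 40.0
```

Emit:
arm_command([
  [[0, 0, 0.04], [0, 0, 0], 255],
  [[0, 0, 0.04], [0, 0, 0], 255],
  [[0, 0, 0.04], [0, 0, 0], 0],
  [[0, 0, 0.04], [0, 0, 0], 0],
  [[0, 0, 0.04], [0, 0, 0], 0],
])

```text
t: 12.85
tool_pos: [0.6673, -0.005, 0.0703]
tcp_rot: [[-0.999, -0.045, 0.0], [-0.045, 0.999, -0.0], [-0.0, -0.0, -1.0]]
contact_force: [-0.4, -0.2, -0.3]
gripper_width: 0.0655
grip_force: 0.0
```

Emit:
arm_command([
  [[0, 0, 0], [0, 0, 0], 0],
  [[0, 0, 0], [0, 0, 0], 0],
  [[0, 0, 0], [0, 0, 0], 0],
  [[0, 0, -1], [0, 0, 0], 0],
  [[0, 0, -2], [0, 0, 0], 0],
])

```text
t: 13.27
tool_pos: [0.6663, -0.0048, 0.1292]
tcp_rot: [[-0.999, -0.045, -0.004], [-0.045, 0.999, 0.0], [0.004, 0.001, -1.0]]
contact_force: [0.8, 0.7, 1.0]
gripper_width: 0.0849
grip_force: 0.0
```

Emit:
arm_command([
  [[0, 0, -1], [0, 0, 0], 0],
  [[0, 0, -1], [0, 0, 0], 0],
  [[0, 0, -1], [0, 0, 0], 0],
  [[0, 0, -1], [0, 0, 0], 0],
])

```text
t: 13.6
tool_pos: [0.6671, -0.005, 0.1596]
tcp_rot: [[-0.999, -0.045, -0.0], [-0.045, 0.999, -0.0], [0.0, -0.0, -1.0]]
contact_force: [-0.6, -0.3, 0.7]
gripper_width: 0.0857
grip_force: 0.0
```

```bash
python3 - <<'E'
from h import *
p=np.load('track.npy'); p[1]+=.001; p[0]+=.0025; np.save('track.npy',p)
s=read_state(); print(s['tool_pos'],s['t'])
c=cam('wrist'); im=c[0][:,200:440].copy()
q=loc(p,[.076,.11,0])[0]; print(q)
u=proj(c,cyl(q[0],q[1])+[0,0,.020])-[200,0]
for k in u: cv2.circle(im,(int(k[0]),int(k[1])),0,(0,255,0),-1)
g=(np.clip(im/150.,0,1)**.5*255).astype(np.uint8)
cv2.imwrite('pics/w7.png',cv2.resize(g[100:],None,fx=1.5,fy=1.5))
print([np.round(x['bbox']) for x in find_in('wrist','vial0')])
v=vials('top')[1]
for x in v: tool([*x,.16],p[2])
E
```

```text
[ 0.66707194 -0.0049534   0.15964595] 13.6
[ 0.66632367 -0.00503384  0.        ]
[array([288., 209., 350., 280.])]
vial [0.5711 0.3142] p 0.71 res [-0.5 -0.3  0.5  0.3]
vial [0.437  0.3375] p 0.64 res [-0.6 -0.   0.6  0. ]
vial [0.4585 0.2201] p 0.53 res [-1.  -0.1  1.1  0.1]
shift [ 2.71 10.77 -0.03] turn [ 0.   -0.02 -0.01]
shift [ 7.15 11.74 -0.02] turn [ 0.   -0.02 -0.01]
shift [ 6.6   7.8  -0.02] turn [ 0.   -0.02 -0.01]
```

View pics/w7.png

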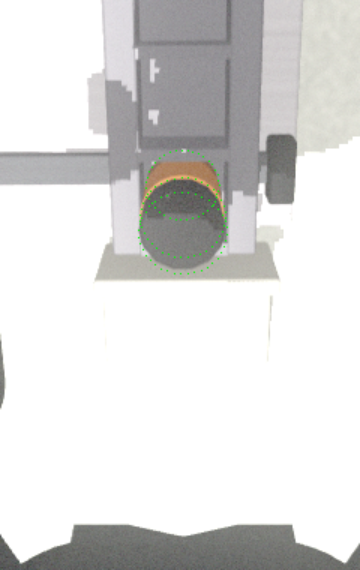

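Vial B stands in pocket 3, with its silhouette on the prediction at crop (183,222). Next is vial A.

Emit:
arm_command([
  [[0.3, 1.15, 0], [0, 0, 0], 0],
  [[0.6, 2.3, 0], [0, 0, 0], 0],
  [[0.9, 3.45, 0], [0, 0, 0], 0],
  [[1.2, 4.6, 0], [0, 0, 0], 0],
  [[1.4, 5.75, 0], [0, 0, 0], 0],
])

```text
t: 14.22
tool_pos: [0.6165, 0.1669, 0.1596]
tcp_rot: [[-0.999, -0.044, -0.001], [-0.044, 0.999, -0.0], [0.001, -0.0, -1.0]]
contact_force: [0.6, -0.7, 1.6]
gripper_width: 0.0855
grip_force: 0.0
```

Emit:
arm_command([
  [[0.3, 1.1, 0], [0, 0, 0], 0],
  [[0.6, 2.2, 0], [0, 0, 0], 0],
  [[0.9, 3.3, 0], [0, 0, 0], 0],
  [[1.1, 4.4, 0], [0, 0, 0], 0],
  [[1.2, 5.1, 0], [0, 0, 0], 0],
])

```text
t: 14.63
tool_pos: [0.5733, 0.3195, 0.1595]
tcp_rot: [[-0.999, -0.046, -0.001], [-0.046, 0.999, 0.0], [0.001, 0.0, -1.0]]
contact_force: [0.6, 0.5, 0.5]
gripper_width: 0.0855
grip_force: 0.0
```

Emit:
arm_command([
  [[0, 0, 0], [0, 0, 0], 0],
  [[0, 0, 0], [0, 0, 0], 0],
  [[0, 0, 0], [0, 0, 0], 0],
])

```text
t: 14.88
tool_pos: [0.5747, 0.3163, 0.1595]
tcp_rot: [[-0.999, -0.045, -0.001], [-0.045, 0.999, -0.001], [0.001, -0.001, -1.0]]
contact_force: [0.4, -0.3, 0.5]
gripper_width: 0.0855
grip_force: 0.0
```

```bash
python3 - <<'E'
from h import *
p=np.load('track.npy'); s=read_state(); print(s['tool_pos'],s['t'])
c,v=vials('wrist')
for x in v: tool([*x,.048],p[2])
tool([.5735,.3175,.048],p[2])
E
```

```text
[0.5747436  0.31632917 0.15953156] 14.8833
cut [346.   0. 410.  35.] 0.78
cut [114.   1. 205.  60.] 0.75
vial [0.5738 0.3185] p 0.68 res [ 0.1 -1.6 -0.1  1.2]
shift [0.04 0.09 3.73] turn [-0.   -0.   -0.02]
shift [0.05 0.06 3.73] turn [-0.   -0.   -0.02]
```

Emit:
arm_command([
  [[0.04, 0.08, 0.8], [0, 0, 0], 0],
  [[0.04, 0.08, 1.8], [0, 0, 0], 0],
  [[0.04, 0.08, 2.8], [0, 0, 0], 0],
  [[0.04, 0.08, 3.7], [0, 0, 0], 0],
  [[0.04, 0.08, 3.7], [0, 0, 0], 0],
])

```text
t: 15.4
tool_pos: [0.5714, 0.3171, 0.0436]
tcp_rot: [[-0.999, -0.043, -0.007], [-0.043, 0.999, -0.003], [0.007, -0.003, -1.0]]
contact_force: [-0.6, -0.6, -0.9]
gripper_width: 0.085
grip_force: 0.0
```

Emit:
arm_command([
  [[0, 0, 0], [0, 0, 0], 0],
  [[0, 0, 0], [0, 0, 0], 0],
  [[0, 0, 0], [0, 0, 0], 255],
  [[0, 0, 0], [0, 0, 0], 255],
  [[0, 0, 0], [0, 0, 0], 255],
])

```text
t: 15.82
tool_pos: [0.574, 0.3192, 0.0505]
tcp_rot: [[-0.999, -0.045, 0.002], [-0.045, 0.999, 0.001], [-0.002, 0.001, -1.0]]
contact_force: [-0.5, -0.1, -0.5]
gripper_width: 0.0518
grip_force: 0.0
```

Emit:
arm_command([
  [[0, 0, 0], [0, 0, 0], 255],
  [[0, 0, 0], [0, 0, 0], 255],
  [[0, 0, 0], [0, 0, 0], 255],
  [[0, 0, 0], [0, 0, 0], 255],
  [[0, 0, 0], [0, 0, 0], 255],
])

```text
t: 16.23
tool_pos: [0.5737, 0.3191, 0.0498]
tcp_rot: [[-0.999, -0.045, 0.001], [-0.045, 0.999, 0.0], [-0.001, 0.0, -1.0]]
contact_force: [-0.3, -1.7, 5.8]
gripper_width: 0.0299
grip_force: 39.2
```

Emit:
arm_command([
  [[0, 0, -0.6], [0, 0, 0], 255],
  [[0, 0, -1.3], [0, 0, 0], 255],
  [[0, 0, -2], [0, 0, 0], 255],
  [[0, 0, -2.8], [0, 0, 0], 255],
  [[0, 0, -2.8], [0, 0, 0], 255],
])

```text
t: 16.65
tool_pos: [0.5749, 0.3197, 0.1382]
tcp_rot: [[-0.999, -0.045, 0.006], [-0.045, 0.999, 0.002], [-0.006, 0.002, -1.0]]
contact_force: [0.6, 0.9, 0.5]
gripper_width: 0.0301
grip_force: 39.7
```

```bash
python3 - <<'E'
from h import *
p=np.load('track.npy'); s=read_state(); print(s['tool_pos'],s['t'])
q=loc(p,[.036,.11,0])[0]; print(q); tool([q[0]+.0006,q[1],.135],p[2])
E
```

```text
[0.57489971 0.31974235 0.13817947] 16.65
[ 0.62636649 -0.00688402  0.        ]
shift [ -1.24 -10.95   0.09] turn [ 0.02  0.06 -0.01]
```

Emit:
arm_command([
  [[-0.12, -1.1, 0], [0, 0, 0], 255],
  [[-0.24, -2.2, 0], [0, 0, 0], 255],
  [[-0.36, -3.3, 0], [0, 0, 0], 255],
  [[-0.48, -4.4, 0], [0, 0, 0], 255],
  [[-0.6, -5.5, 0], [0, 0, 0], 255],
])

```text
t: 17.07
tool_pos: [0.5987, 0.1536, 0.133]
tcp_rot: [[-0.999, -0.045, -0.0], [-0.045, 0.999, -0.0], [0.0, -0.0, -1.0]]
contact_force: [-0.2, -0.6, -1.3]
gripper_width: 0.0302
grip_force: 39.8
```

Emit:
arm_command([
  [[-0.12, -1.1, 0], [0, 0, 0], 255],
  [[-0.24, -2.2, 0], [0, 0, 0], 255],
  [[-0.36, -3.3, 0], [0, 0, 0], 255],
  [[-0.48, -4.4, 0], [0, 0, 0], 255],
  [[-0.66, -5.4, 0], [0, 0, 0], 255],
])

```text
t: 17.48
tool_pos: [0.6257, -0.0078, 0.1331]
tcp_rot: [[-0.999, -0.044, -0.0], [-0.044, 0.999, -0.0], [0.0, -0.0, -1.0]]
contact_force: [0.0, 0.2, 0.3]
gripper_width: 0.0303
grip_force: 39.8
```

Emit:
arm_command([
  [[0, 0, 0.5], [0, 0, 0], 255],
  [[0, 0, 1], [0, 0, 0], 255],
  [[0, 0, 1], [0, 0, 0], 255],
  [[0, 0, 1], [0, 0, 0], 255],
  [[0, 0, 1], [0, 0, 0], 255],
])

```text
t: 17.9
tool_pos: [0.6261, -0.0056, 0.1039]
tcp_rot: [[-0.999, -0.045, 0.001], [-0.045, 0.999, -0.0], [-0.001, -0.0, -1.0]]
contact_force: [0.7, -0.5, -1.2]
gripper_width: 0.0302
grip_force: 39.9
```

```bash
python3 - <<'E'
from h import *
p=np.load('track.npy'); s=read_state(); print(s['tool_pos'],s['t'])
q=loc(p,[.036,.11,0])[0]; tool([q[0]+.0004,q[1],.0885],p[2])
E
```

```text
[ 0.62609222 -0.00561796  0.103886  ] 17.9
shift [-0.02 -0.04  0.51] turn [-0.    0.01 -0.01]
```

Emit:
arm_command([
  [[-0.02, -0.04, 0], [0, 0, 0], 255],
  [[-0.02, -0.04, 0.2], [0, 0, 0], 255],
  [[-0.02, -0.04, 0.4], [0, 0, 0], 255],
  [[-0.02, -0.04, 0.55], [0, 0, 0], 255],
  [[-0.02, -0.04, 0.55], [0, 0, 0], 255],
])

```text
t: 18.32
tool_pos: [0.6259, -0.0069, 0.0852]
tcp_rot: [[-0.999, -0.045, -0.002], [-0.045, 0.999, 0.0], [0.002, 0.0, -1.0]]
contact_force: [0.2, -0.3, -2.1]
gripper_width: 0.0302
grip_force: 39.9
```

Emit:
arm_command([
  [[0, 0, 0.15], [0, 0, 0], 255],
  [[0, 0, 0.3], [0, 0, 0], 255],
  [[0, 0, 0.45], [0, 0, 0], 255],
  [[0, 0, 0.5], [0, 0, 0], 255],
  [[0, 0, 0.5], [0, 0, 0], 255],
])

```text
t: 18.73
tool_pos: [0.6263, -0.0071, 0.071]
tcp_rot: [[-0.999, -0.045, -0.001], [-0.045, 0.999, 0.0], [0.001, 0.0, -1.0]]
contact_force: [-0.3, 0.5, -0.2]
gripper_width: 0.0302
grip_force: 39.9
```

Emit:
arm_command([
  [[0, 0, 0.02], [0, 0, 0], 255],
  [[0, 0, 0.02], [0, 0, 0], 0],
  [[0, 0, 0.02], [0, 0, 0], 0],
  [[0, 0, 0.02], [0, 0, 0], 0],
  [[0, 0, 0.02], [0, 0, 0], 0],
])

```text
t: 19.15
tool_pos: [0.6266, -0.0071, 0.0712]
tcp_rot: [[-0.999, -0.045, 0.0], [-0.045, 0.999, -0.0], [-0.0, -0.0, -1.0]]
contact_force: [-0.6, 0.7, 0.9]
gripper_width: 0.0768
grip_force: 0.0
```

Emit:
arm_command([
  [[0, 0, 0], [0, 0, 0], 0],
  [[0, 0, 0], [0, 0, 0], 0],
  [[0, 0, -1], [0, 0, 0], 0],
  [[0, 0, -2], [0, 0, 0], 0],
  [[0, 0, -3], [0, 0, 0], 0],
])

```text
t: 19.57
tool_pos: [0.6262, -0.007, 0.1619]
tcp_rot: [[-0.999, -0.045, -0.001], [-0.045, 0.999, 0.0], [0.001, 0.0, -1.0]]
contact_force: [-0.2, 0.0, -0.2]
gripper_width: 0.0852
grip_force: 0.0
```

Emit:
arm_command([
  [[0.6, 0.9, 0], [0, 0, 0], 0],
  [[1.2, 1.8, 0], [0, 0, 0], 0],
  [[1.8, 2.7, 0], [0, 0, 0], 0],
  [[2.4, 3.6, 0], [0, 0, 0], 0],
  [[3, 4.5, 0], [0, 0, 0], 0],
])

```text
t: 19.98
tool_pos: [0.5295, 0.1247, 0.1611]
tcp_rot: [[-0.999, -0.044, 0.0], [-0.044, 0.999, -0.0], [-0.0, -0.0, -1.0]]
contact_force: [0.1, 0.3, 0.3]
gripper_width: 0.0853
grip_force: 0.0
```

Emit:
arm_command([
  [[0.6, 0.9, 0], [0, 0, 0], 0],
  [[1.2, 1.8, 0], [0, 0, 0], 0],
  [[1.7, 2.7, 0], [0, 0, 0], 0],
  [[2.15, 3.4, 0], [0, 0, 0], 0],
  [[2.15, 3.4, 0], [0, 0, 0], 0],
])

```text
t: 20.4
tool_pos: [0.4593, 0.2257, 0.1613]
tcp_rot: [[-0.999, -0.048, -0.0], [-0.048, 0.999, 0.001], [0.0, 0.001, -1.0]]
contact_force: [0.9, -0.6, 0.3]
gripper_width: 0.0857
grip_force: 0.0
```

Emit:
arm_command([
  [[0, 0, 0], [0, 0, 0], 0],
  [[0, 0, 0], [0, 0, 0], 0],
  [[0, 0, 0], [0, 0, 0], 0],
])

```text
t: 20.65
tool_pos: [0.4621, 0.2221, 0.161]
tcp_rot: [[-0.999, -0.044, 0.0], [-0.044, 0.999, -0.0], [-0.0, -0.0, -1.0]]
contact_force: [0.6, 0.1, 0.2]
gripper_width: 0.0854
grip_force: 0.0
```

```bash
python3 - <<'E'
from h import *
p=np.load('track.npy'); s=read_state(); print(s['tool_pos'],s['t'])
c,v=vials('wrist')
for x in v: tool([*x,.048],p[2])
vials('top')
E
```

```text
[0.46207494 0.22214538 0.16099314] 20.65
vial [0.4612 0.2232] p 0.7 res [-0.8 -1.2  0.8  1.1]
vial [0.4403 0.3404] p 0.65 res [-2.4 -0.8  1.1  0.8]
shift [0.03 0.04 3.76] turn [-0.   -0.   -0.03]
shift [0.55 3.97 3.76] turn [-0.   -0.   -0.03]
vial [ 0.6307 -0.0107] p 0.75 res [ 0.3 -0.9 -0.3  1. ]
vial [0.437  0.3375] p 0.73 res [-0.6 -0.   0.6  0. ]
vial [0.4561 0.1998] p 0.56 res [-3.  -2.3  7.8  2.8]
vial [ 0.6712 -0.0079] p 0.54 res [-0.2 -1.1  0.2  1.2]
```

Emit:
arm_command([
  [[0.03, 0.04, 0.8], [0, 0, 0], 0],
  [[0.03, 0.04, 1.8], [0, 0, 0], 0],
  [[0.03, 0.04, 2.8], [0, 0, 0], 0],
  [[0.03, 0.04, 3.75], [0, 0, 0], 0],
  [[0.03, 0.04, 3.75], [0, 0, 0], 0],
])

```text
t: 21.27
tool_pos: [0.4583, 0.2227, 0.0437]
tcp_rot: [[-0.999, -0.044, -0.007], [-0.044, 0.999, -0.002], [0.007, -0.002, -1.0]]
contact_force: [-0.8, -0.2, -2.3]
gripper_width: 0.0853
grip_force: 0.0
```

Emit:
arm_command([
  [[0, 0, 0], [0, 0, 0], 0],
  [[0, 0, 0], [0, 0, 0], 0],
  [[0, 0, 0], [0, 0, 0], 255],
  [[0, 0, 0], [0, 0, 0], 255],
  [[0, 0, 0], [0, 0, 0], 255],
])

```text
t: 21.68
tool_pos: [0.4612, 0.2241, 0.0497]
tcp_rot: [[-0.999, -0.045, 0.002], [-0.045, 0.999, 0.0], [-0.002, 0.0, -1.0]]
contact_force: [-0.2, 0.7, -0.9]
gripper_width: 0.0513
grip_force: 0.0
```

Emit:
arm_command([
  [[0, 0, 0], [0, 0, 0], 255],
  [[0, 0, 0], [0, 0, 0], 255],
  [[0, 0, 0], [0, 0, 0], 255],
  [[0, 0, 0], [0, 0, 0], 255],
  [[0, 0, 0], [0, 0, 0], 255],
])

```text
t: 22.1
tool_pos: [0.461, 0.224, 0.0492]
tcp_rot: [[-0.999, -0.045, 0.001], [-0.045, 0.999, 0.0], [-0.001, 0.0, -1.0]]
contact_force: [-1.6, -0.7, 6.6]
gripper_width: 0.0299
grip_force: 39.1
```

Emit:
arm_command([
  [[0, 0, -0.6], [0, 0, 0], 255],
  [[0, 0, -1.3], [0, 0, 0], 255],
  [[0, 0, -2], [0, 0, 0], 255],
  [[0, 0, -2.8], [0, 0, 0], 255],
  [[0, 0, -2.8], [0, 0, 0], 255],
])

```text
t: 22.52
tool_pos: [0.4622, 0.2245, 0.137]
tcp_rot: [[-0.999, -0.045, 0.006], [-0.045, 0.999, 0.002], [-0.006, 0.001, -1.0]]
contact_force: [0.9, -0.5, -0.0]
gripper_width: 0.0301
grip_force: 39.7
```

```bash
python3 - <<'E'
from h import *
p=np.load('track.npy'); s=read_state(); print(s['tool_pos'],s['t'])
q=loc(p,[-.004,.11,0])[0]; print(q); tool([q[0]+.0004,q[1],.135],p[2])
E
```

```text
[0.46215766 0.2244689  0.13695404] 22.5167
[ 0.5864093 -0.0087342  0.       ]
shift [-3.8  -7.95  0.08] turn [ 0.01  0.05 -0.01]
```

Emit:
arm_command([
  [[-0.5, -1, 0], [0, 0, 0], 255],
  [[-1, -2, 0], [0, 0, 0], 255],
  [[-1.5, -3, 0], [0, 0, 0], 255],
  [[-2, -4, 0], [0, 0, 0], 255],
  [[-2.5, -5, 0], [0, 0, 0], 255],
])

```text
t: 22.93
tool_pos: [0.5427, 0.076, 0.1323]
tcp_rot: [[-0.999, -0.045, -0.0], [-0.045, 0.999, -0.0], [0.0, -0.0, -1.0]]
contact_force: [0.3, 0.3, -1.1]
gripper_width: 0.0303
grip_force: 39.8
```

Emit:
arm_command([
  [[-0.5, -1, 0], [0, 0, 0], 255],
  [[-1, -2, 0], [0, 0, 0], 255],
  [[-1.32, -2.93, 0], [0, 0, 0], 255],
  [[-1.32, -2.93, 0], [0, 0, 0], 255],
  [[-1.32, -2.93, 0.5], [0, 0, 0], 255],
])

```text
t: 23.35
tool_pos: [0.5871, -0.0103, 0.1191]
tcp_rot: [[-0.999, -0.042, 0.003], [-0.042, 0.999, -0.001], [-0.003, -0.001, -1.0]]
contact_force: [0.7, 0.5, -1.3]
gripper_width: 0.03
grip_force: 39.9
```

Emit:
arm_command([
  [[0, 0, 0.5], [0, 0, 0], 255],
  [[0, 0, 0.5], [0, 0, 0], 255],
  [[0, 0, 0.5], [0, 0, 0], 255],
  [[0, 0, 0.5], [0, 0, 0], 255],
])

```text
t: 23.68
tool_pos: [0.5859, -0.0084, 0.1032]
tcp_rot: [[-0.999, -0.045, 0.0], [-0.045, 0.999, -0.0], [-0.0, -0.0, -1.0]]
contact_force: [0.1, -0.3, -0.1]
gripper_width: 0.0301
grip_force: 39.9
```

```bash
python3 - <<'E'
from h import *
p=np.load('track.npy'); s=read_state(); print(s['tool_pos'],s['t'])
q=loc(p,[-.004,.11,0])[0]; tool([q[0],q[1],.0855],p[2])
E
```

```text
[ 0.58590212 -0.00841905  0.10315166] 23.6833
shift [-0.02 -0.01  0.59] turn [-0.    0.   -0.01]
```

Emit:
arm_command([
  [[-0.02, -0.01, 0], [0, 0, 0], 255],
  [[-0.02, -0.01, 0.2], [0, 0, 0], 255],
  [[-0.02, -0.01, 0.4], [0, 0, 0], 255],
  [[-0.02, -0.01, 0.55], [0, 0, 0], 255],
  [[-0.02, -0.01, 0.55], [0, 0, 0], 255],
])

```text
t: 24.1
tool_pos: [0.5858, -0.0088, 0.0847]
tcp_rot: [[-0.999, -0.045, -0.002], [-0.045, 0.999, 0.0], [0.002, 0.0, -1.0]]
contact_force: [-0.4, -0.4, -1.0]
gripper_width: 0.03
grip_force: 39.9
```

Emit:
arm_command([
  [[0, 0, 0.15], [0, 0, 0], 255],
  [[0, 0, 0.3], [0, 0, 0], 255],
  [[0, 0, 0.45], [0, 0, 0], 255],
  [[0, 0, 0.48], [0, 0, 0], 255],
  [[0, 0, 0.48], [0, 0, 0], 255],
])

```text
t: 24.52
tool_pos: [0.5862, -0.0089, 0.0711]
tcp_rot: [[-0.999, -0.045, -0.001], [-0.045, 0.999, -0.0], [0.001, 0.0, -1.0]]
contact_force: [0.5, 0.2, -0.9]
gripper_width: 0.0302
grip_force: 39.9
```

Emit:
arm_command([
  [[0, 0, 0.03], [0, 0, 0], 255],
  [[0, 0, 0.03], [0, 0, 0], 0],
  [[0, 0, 0.03], [0, 0, 0], 0],
  [[0, 0, 0.03], [0, 0, 0], 0],
  [[0, 0, 0.03], [0, 0, 0], 0],
])

```text
t: 24.93
tool_pos: [0.5864, -0.0089, 0.0709]
tcp_rot: [[-0.999, -0.045, 0.0], [-0.045, 0.999, -0.0], [-0.0, -0.0, -1.0]]
contact_force: [0.5, 0.2, -0.7]
gripper_width: 0.0767
grip_force: 0.0
```

Emit:
arm_command([
  [[0, 0, 0], [0, 0, 0], 0],
  [[0, 0, 0], [0, 0, 0], 0],
  [[0, 0, -1], [0, 0, 0], 0],
  [[0, 0, -2], [0, 0, 0], 0],
  [[0, 0, -3], [0, 0, 0], 0],
])

```text
t: 25.35
tool_pos: [0.586, -0.0088, 0.1617]
tcp_rot: [[-0.999, -0.045, -0.001], [-0.045, 0.999, 0.0], [0.001, 0.0, -1.0]]
contact_force: [0.4, -0.4, 0.3]
gripper_width: 0.0855
grip_force: 0.0
```

Emit:
arm_command([
  [[0.4, 1.1, 0], [0, 0, 0], 0],
  [[0.8, 2.2, 0], [0, 0, 0], 0],
  [[1.2, 3.3, 0], [0, 0, 0], 0],
  [[1.6, 4.4, 0], [0, 0, 0], 0],
  [[2, 5.5, 0], [0, 0, 0], 0],
])

```text
t: 25.77
tool_pos: [0.5182, 0.1545, 0.1609]
tcp_rot: [[-0.999, -0.044, 0.0], [-0.044, 0.999, -0.0], [-0.0, -0.0, -1.0]]
contact_force: [0.1, -0.0, 0.1]
gripper_width: 0.0854
grip_force: 0.0
```

Emit:
arm_command([
  [[0.4, 1.1, 0], [0, 0, 0], 0],
  [[0.8, 2.2, 0], [0, 0, 0], 0],
  [[1.2, 3.3, 0], [0, 0, 0], 0],
  [[1.6, 4.4, 0], [0, 0, 0], 0],
  [[2, 5.4, 0], [0, 0, 0], 0],
])

```text
t: 26.18
tool_pos: [0.4508, 0.3142, 0.1609]
tcp_rot: [[-0.999, -0.045, 0.0], [-0.045, 0.999, 0.0], [-0.0, 0.0, -1.0]]
contact_force: [0.8, 0.2, -0.4]
gripper_width: 0.0855
grip_force: 0.0
```

Emit:
arm_command([
  [[0.33, 0.95, 0], [0, 0, 0], 0],
  [[0.33, 0.95, 0], [0, 0, 0], 0],
  [[0.33, 0.95, 0], [0, 0, 0], 0],
  [[0.33, 0.95, 0], [0, 0, 0], 0],
  [[0.33, 0.95, 0], [0, 0, 0], 0],
])

```text
t: 26.6
tool_pos: [0.4411, 0.3397, 0.1607]
tcp_rot: [[-0.999, -0.044, -0.0], [-0.044, 0.999, -0.0], [0.0, -0.0, -1.0]]
contact_force: [-0.6, 0.3, -0.4]
gripper_width: 0.0853
grip_force: 0.0
```

```bash
python3 - <<'E'
from h import *
p=np.load('track.npy'); s=read_state(); print(s['tool_pos'],s['t'])
c,v=vials('wrist')
for x in v: tool([*x,.048],p[2])
vials('top')
tool([.4403,.3404,.048],p[2])
E
```

```text
[0.44106637 0.33970279 0.16067323] 26.6
vial [0.4403 0.3407] p 0.93 res [-0.8 -2.   0.8  1.5]
shift [0.03 0.04 3.76] turn [-0.   -0.   -0.03]
vial [0.4359 0.3348] p 0.63 res [-0.6 -0.5  0.6  0.5]
vial [ 0.5894 -0.0122] p 0.46 res [ 0.2 -0.2 -0.2  0.2]
vial [ 0.6331 -0.0078] p 0.44 res [ 0.3 -1.  -0.3  1. ]
shift [0.03 0.02 3.76] turn [-0.    0.   -0.03]
```

Emit:
arm_command([
  [[0.03, 0.04, 0.8], [0, 0, 0], 0],
  [[0.03, 0.04, 1.8], [0, 0, 0], 0],
  [[0.03, 0.04, 2.8], [0, 0, 0], 0],
  [[0.03, 0.04, 3.75], [0, 0, 0], 0],
  [[0.03, 0.04, 3.75], [0, 0, 0], 0],
])

```text
t: 27.22
tool_pos: [0.4377, 0.3398, 0.0432]
tcp_rot: [[-0.999, -0.044, -0.006], [-0.044, 0.999, -0.004], [0.007, -0.003, -1.0]]
contact_force: [-1.2, -0.5, -2.1]
gripper_width: 0.0852
grip_force: 0.0
```

Emit:
arm_command([
  [[0, 0, 0], [0, 0, 0], 0],
  [[0, 0, 0], [0, 0, 0], 0],
  [[0, 0, 0], [0, 0, 0], 255],
  [[0, 0, 0], [0, 0, 0], 255],
  [[0, 0, 0], [0, 0, 0], 255],
])

```text
t: 27.63
tool_pos: [0.4402, 0.3419, 0.0494]
tcp_rot: [[-0.999, -0.045, 0.002], [-0.045, 0.999, 0.001], [-0.002, 0.001, -1.0]]
contact_force: [0.1, -0.0, -0.1]
gripper_width: 0.0514
grip_force: 0.0
```

Emit:
arm_command([
  [[0, 0, 0], [0, 0, 0], 255],
  [[0, 0, 0], [0, 0, 0], 255],
  [[0, 0, 0], [0, 0, 0], 255],
  [[0, 0, 0], [0, 0, 0], 255],
  [[0, 0, 0], [0, 0, 0], 255],
])

```text
t: 28.05
tool_pos: [0.44, 0.3417, 0.0488]
tcp_rot: [[-0.999, -0.045, 0.001], [-0.045, 0.999, 0.0], [-0.001, 0.0, -1.0]]
contact_force: [0.3, -1.7, 6.8]
gripper_width: 0.0305
grip_force: 39.0
```

Emit:
arm_command([
  [[0, 0, -0.6], [0, 0, 0], 255],
  [[0, 0, -1.3], [0, 0, 0], 255],
  [[0, 0, -2], [0, 0, 0], 255],
  [[0, 0, -2.8], [0, 0, 0], 255],
  [[0, 0, -2.8], [0, 0, 0], 255],
])

```text
t: 28.47
tool_pos: [0.4411, 0.3425, 0.1368]
tcp_rot: [[-0.999, -0.045, 0.005], [-0.045, 0.999, 0.003], [-0.005, 0.003, -1.0]]
contact_force: [1.1, -0.0, 0.1]
gripper_width: 0.0298
grip_force: 39.8
```

```bash
python3 - <<'E'
from h import *
p=np.load('track.npy'); s=read_state(); print(s['tool_pos'],s['t'])
q=loc(p,[-.044,.11,0])[0]; print(q); tool([q[0],q[1],.135],p[2])
E
```

```text
[0.44110598 0.34246161 0.13677035] 28.4667
[ 0.54645211 -0.01058437  0.        ]
shift [ -2.98 -11.91   0.04] turn [ 0.03  0.05 -0.01]
```

Emit:
arm_command([
  [[-0.28, -1.1, 0], [0, 0, 0], 255],
  [[-0.56, -2.2, 0], [0, 0, 0], 255],
  [[-0.84, -3.3, 0], [0, 0, 0], 255],
  [[-1.12, -4.4, 0], [0, 0, 0], 255],
  [[-1.4, -5.5, 0], [0, 0, 0], 255],
])

```text
t: 28.88
tool_pos: [0.4891, 0.1772, 0.1319]
tcp_rot: [[-0.999, -0.045, -0.0], [-0.045, 0.999, -0.0], [0.0, -0.0, -1.0]]
contact_force: [1.0, 0.0, -0.9]
gripper_width: 0.0302
grip_force: 39.9
```

Emit:
arm_command([
  [[-0.28, -1.1, 0], [0, 0, 0], 255],
  [[-0.56, -2.2, 0], [0, 0, 0], 255],
  [[-0.84, -3.3, 0], [0, 0, 0], 255],
  [[-1.12, -4.4, 0], [0, 0, 0], 255],
  [[-1.4, -5.5, 0], [0, 0, 0], 255],
])

```text
t: 29.3
tool_pos: [0.5385, 0.014, 0.132]
tcp_rot: [[-0.999, -0.045, -0.0], [-0.045, 0.999, -0.0], [0.0, -0.0, -1.0]]
contact_force: [0.8, 0.1, -0.4]
gripper_width: 0.0301
grip_force: 39.9
```

Emit:
arm_command([
  [[-0.22, -0.88, 0.5], [0, 0, 0], 255],
  [[-0.22, -0.88, 1], [0, 0, 0], 255],
  [[-0.22, -0.88, 1], [0, 0, 0], 255],
  [[-0.22, -0.88, 1], [0, 0, 0], 255],
  [[-0.22, -0.88, 1], [0, 0, 0], 255],
])

```text
t: 29.72
tool_pos: [0.5462, -0.0097, 0.1028]
tcp_rot: [[-0.999, -0.045, 0.0], [-0.045, 0.999, 0.0], [-0.0, -0.0, -1.0]]
contact_force: [0.8, -0.1, -0.8]
gripper_width: 0.0303
grip_force: 40.0
```

```bash
python3 - <<'E'
from h import *
p=np.load('track.npy'); s=read_state(); print(s['tool_pos'],s['t'])
q=loc(p,[-.044,.11,0])[0]; tool([q[0],q[1],.0855],p[2])
E
```

```text
[ 0.54622006 -0.00972351  0.10281716] 29.7167
shift [-0.01 -0.03  0.58] turn [-0.    0.   -0.01]
```

Emit:
arm_command([
  [[-0.01, -0.03, 0], [0, 0, 0], 255],
  [[-0.01, -0.03, 0.2], [0, 0, 0], 255],
  [[-0.01, -0.03, 0.4], [0, 0, 0], 255],
  [[-0.01, -0.03, 0.55], [0, 0, 0], 255],
  [[-0.01, -0.03, 0.55], [0, 0, 0], 255],
])

```text
t: 30.13
tool_pos: [0.5459, -0.011, 0.0845]
tcp_rot: [[-0.999, -0.045, -0.002], [-0.045, 0.999, 0.0], [0.002, 0.0, -1.0]]
contact_force: [0.6, -0.4, -1.4]
gripper_width: 0.0303
grip_force: 40.0
```

Emit:
arm_command([
  [[0, 0, 0.15], [0, 0, 0], 255],
  [[0, 0, 0.3], [0, 0, 0], 255],
  [[0, 0, 0.45], [0, 0, 0], 255],
  [[0, 0, 0.48], [0, 0, 0], 255],
  [[0, 0, 0.48], [0, 0, 0], 255],
])

```text
t: 30.55
tool_pos: [0.5463, -0.0113, 0.0708]
tcp_rot: [[-0.999, -0.045, -0.001], [-0.045, 0.999, 0.0], [0.001, 0.0, -1.0]]
contact_force: [-0.1, 0.1, -1.1]
gripper_width: 0.0304
grip_force: 40.0
```

Emit:
arm_command([
  [[0, 0, 0.05], [0, 0, 0], 255],
  [[0, 0, 0.05], [0, 0, 0], 255],
  [[0, 0, 0.05], [0, 0, 0], 0],
  [[0, 0, 0.05], [0, 0, 0], 0],
  [[0, 0, 0.05], [0, 0, 0], 0],
])

```text
t: 30.97
tool_pos: [0.5466, -0.0113, 0.07]
tcp_rot: [[-0.999, -0.045, 0.0], [-0.045, 0.999, -0.0], [-0.0, -0.0, -1.0]]
contact_force: [-0.1, -0.7, 0.7]
gripper_width: 0.0651
grip_force: 0.0
```

Emit:
arm_command([
  [[0, 0, 0], [0, 0, 0], 0],
  [[0, 0, 0], [0, 0, 0], 0],
  [[0, 0, -1], [0, 0, 0], 0],
  [[0, 0, -2], [0, 0, 0], 0],
  [[0, 0, -3], [0, 0, 0], 0],
])

```text
t: 31.38
tool_pos: [0.5462, -0.0112, 0.1608]
tcp_rot: [[-0.999, -0.045, -0.001], [-0.045, 0.999, 0.0], [0.001, 0.0, -1.0]]
contact_force: [0.3, -0.0, -0.2]
gripper_width: 0.0856
grip_force: 0.0
```

Emit:
arm_command([
  [[1, 0, 0], [0, 0, 0], 0],
  [[2, 0, 0], [0, 0, 0], 0],
  [[2.75, 0, 0], [0, 0, 0], 0],
  [[2.75, 0, 0], [0, 0, 0], 0],
  [[2.75, 0, 0], [0, 0, 0], 0],
])

```text
t: 31.8
tool_pos: [0.4637, -0.015, 0.1604]
tcp_rot: [[-0.999, -0.044, 0.001], [-0.044, 0.999, -0.0], [-0.001, -0.0, -1.0]]
contact_force: [0.9, -0.9, 0.6]
gripper_width: 0.0853
grip_force: 0.0
```

```bash
python3 - <<'E'
from h import *
p=np.load('track.npy'); s=read_state(); print(s['tool_pos'],s['t'])
tool([*loc(p,[-.125,.11,0])[0,:2],.064],p[2])
c=cam('wrist'); im=c[0].copy()
for q in proj(c,np.r_[loc(p,[(-.125,.11,.074)]),*[cyl(*loc(p,[-.044+.04*i,.11,0])[0,:2])+[0,0,.02] for i in range(4)]]): cv2.circle(im,tuple(int(round(t)) for t in q),1,(0,0,255),-1)
im=(np.clip(im/170.,0,1)**.6*255).astype(np.uint8)
t=cam('top')[0][170:310,280:440]; cv2.imwrite('pics/w8.png',np.hstack([im[180:,160:480],cv2.resize(t,(343,300),interpolation=cv2.INTER_CUBIC)]))
E
```

```text
[ 0.46371758 -0.01502374  0.16036612] 31.8
shift [-0.06  0.02  3.21] turn [-0.    0.01 -0.02]
```

View pics/w8.png

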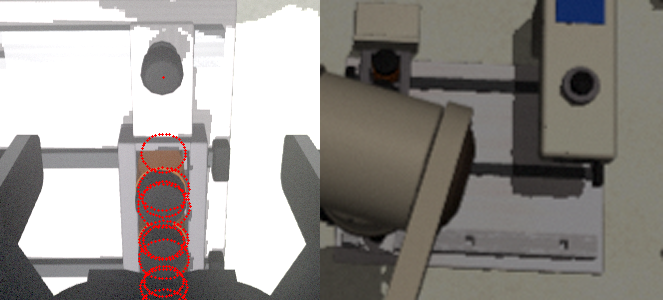

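The knob is at crop (163,77), and the caps line up in the pockets along u≈163. I'll grip the knob, lift it and slide.

Emit:
arm_command([
  [[-0.03, 0, 1], [0, 0, 0], 0],
  [[-0.03, 0, 2], [0, 0, 0], 0],
  [[-0.03, 0, 3.2], [0, 0, 0], 0],
  [[-0.03, 0, 3.2], [0, 0, 0], 0],
  [[-0.03, 0, 3.2], [0, 0, 0], 0],
])

```text
t: 32.32
tool_pos: [0.4648, -0.0148, 0.0632]
tcp_rot: [[-0.999, -0.045, -0.003], [-0.045, 0.999, 0.001], [0.003, 0.001, -1.0]]
contact_force: [0.0, -0.3, 0.5]
gripper_width: 0.0855
grip_force: 0.0
```

Emit:
arm_command([
  [[0, 0, 0], [0, 0, 0], 255],
  [[0, 0, 0], [0, 0, 0], 255],
  [[0, 0, 0], [0, 0, 0], 255],
  [[0, 0, 0], [0, 0, 0], 255],
  [[0, 0, 0], [0, 0, 0], 255],
], force=50)

```text
t: 32.73
tool_pos: [0.4654, -0.015, 0.0646]
tcp_rot: [[-0.999, -0.045, 0.001], [-0.045, 0.999, -0.0], [-0.001, -0.0, -1.0]]
contact_force: [-0.2, 0.9, -0.2]
gripper_width: 0.0254
grip_force: 0.0
```

Emit:
arm_command([
  [[0, 0, 0], [0, 0, 0], 255],
  [[0, 0, 0], [0, 0, 0], 255],
  [[0, 0, 0], [0, 0, 0], 255],
  [[0, 0, 0], [0, 0, 0], 255],
  [[0, 0, 0], [0, 0, 0], 255],
])

```text
t: 33.15
tool_pos: [0.4654, -0.015, 0.0647]
tcp_rot: [[-0.999, -0.045, 0.001], [-0.045, 0.999, -0.0], [-0.001, -0.0, -1.0]]
contact_force: [-2.4, 0.9, 8.8]
gripper_width: 0.0225
grip_force: 48.5
```

Emit:
arm_command([
  [[0, 0, -0.25], [0, 0, 0], 255],
  [[0, 0, -0.53], [0, 0, 0], 255],
  [[0, 0, -0.53], [0, 0, 0], 255],
  [[0, 0, -0.53], [0, 0, 0], 255],
])

```text
t: 33.48
tool_pos: [0.4652, -0.0149, 0.0798]
tcp_rot: [[-0.999, -0.045, 0.001], [-0.045, 0.999, -0.0], [-0.001, -0.0, -1.0]]
contact_force: [4.8, -0.6, -6.8]
gripper_width: 0.0215
grip_force: 49.3
```

Emit:
arm_command([
  [[0, -0.2, 0], [0, 0, 0], 255],
  [[0, -0.6, 0], [0, 0, 0], 255],
  [[0, -1, 0], [0, 0, 0], 255],
  [[0, -1.5, 0], [0, 0, 0], 255],
  [[0, -2, 0], [0, 0, 0], 255],
])

```text
t: 33.9
tool_pos: [0.4681, -0.0752, 0.0794]
tcp_rot: [[-0.999, -0.045, 0.001], [-0.045, 0.999, 0.0], [-0.001, 0.0, -1.0]]
contact_force: [10.7, 3.1, -7.6]
gripper_width: 0.0221
grip_force: 49.6
```

Emit:
arm_command([
  [[0, -0.5, 0], [0, 0, 0], 255],
  [[0, -1, 0], [0, 0, 0], 255],
  [[0, -1.5, 0], [0, 0, 0], 255],
  [[0, -2, 0], [0, 0, 0], 255],
  [[0, -2.5, 0], [0, 0, 0], 255],
])

```text
t: 34.32
tool_pos: [0.4719, -0.1503, 0.0795]
tcp_rot: [[-0.999, -0.045, 0.002], [-0.045, 0.999, 0.0], [-0.002, 0.0, -1.0]]
contact_force: [12.9, 2.8, -7.4]
gripper_width: 0.0218
grip_force: 49.6
```

Emit:
arm_command([
  [[0, -0.4, 0], [0, 0, 0], 255],
  [[0, -0.8, 0], [0, 0, 0], 255],
  [[0, -1.2, 0], [0, 0, 0], 255],
  [[0, -1.5, 0], [0, 0, 0], 255],
  [[0, -1.7, 0], [0, 0, 0], 255],
])

```text
t: 34.73
tool_pos: [0.4745, -0.2015, 0.0796]
tcp_rot: [[-0.999, -0.044, 0.003], [-0.044, 0.999, 0.0], [-0.003, -0.0, -1.0]]
contact_force: [14.5, 1.9, -7.3]
gripper_width: 0.0221
grip_force: 49.7
```

```bash
python3 - <<'E'
from h import *
p=np.load('track.npy'); s=read_state(); print(s['tool_pos'],s['t'],s['contact_force'])
R=np.array([.4654,-.0152]); u=np.array([np.sin(p[2]),-np.cos(p[2])]); tool([*(R+.22*u),.0647],p[2])
tool([*loc(p,[-.125,-.11,0])[0,:2],.064],p[2])
E
```

```text
[ 0.47445879 -0.20145675  0.07956749] 34.7333 [14.49114716  1.90083182 -7.32229025]
shift [ 0.01 -1.12  0.5 ] turn [-0.    0.03 -0.02]
shift [ 0.01 -1.09  0.52] turn [-0.    0.03 -0.02]
```

Emit:
arm_command([
  [[-0.02, -0.4, 0], [0, 0, 0], 255],
  [[-0.03, -0.8, 0], [0, 0, 0], 255],
  [[-0.04, -1.1, 0], [0, 0, 0], 255],
  [[-0.04, -1.1, 0], [0, 0, 0], 255],
  [[-0.04, -1.1, 0], [0, 0, 0], 255],
])

```text
t: 35.15
tool_pos: [0.4764, -0.2342, 0.0792]
tcp_rot: [[-0.999, -0.044, 0.001], [-0.044, 0.999, 0.0], [-0.001, 0.0, -1.0]]
contact_force: [9.7, -1.0, -6.8]
gripper_width: 0.0218
grip_force: 49.9
```

Emit:
arm_command([
  [[0, 0, 0], [0, 0, 0], 255],
  [[0, 0, 0.2], [0, 0, 0], 255],
  [[0, 0, 0.35], [0, 0, 0], 255],
  [[0, 0, 0.5], [0, 0, 0], 255],
  [[0, 0, 0.5], [0, 0, 0], 255],
])

```text
t: 35.57
tool_pos: [0.4766, -0.234, 0.0649]
tcp_rot: [[-0.999, -0.045, 0.001], [-0.045, 0.999, -0.001], [-0.001, -0.001, -1.0]]
contact_force: [3.8, -0.7, -1.4]
gripper_width: 0.0221
grip_force: 50.4
```

Emit:
arm_command([
  [[0, 0, 0], [0, 0, 0], 0],
  [[0, 0, 0], [0, 0, 0], 0],
  [[0, 0, 0], [0, 0, 0], 0],
  [[0, 0, 0], [0, 0, 0], 0],
  [[0, 0, 0], [0, 0, 0], 0],
])

```text
t: 35.98
tool_pos: [0.4759, -0.2336, 0.0646]
tcp_rot: [[-0.999, -0.045, -0.0], [-0.045, 0.999, 0.0], [0.0, 0.0, -1.0]]
contact_force: [-0.0, 0.7, -1.3]
gripper_width: 0.0806
grip_force: 0.0
```

Emit:
arm_command([
  [[0, 0, -1], [0, 0, 0], 0],
  [[0, 0, -2], [0, 0, 0], 0],
  [[0, 0, -3.2], [0, 0, 0], 0],
  [[0, 0, -3.2], [0, 0, 0], 0],
  [[0, 0, -3.2], [0, 0, 0], 0],
])

```text
t: 36.4
tool_pos: [0.4767, -0.2341, 0.1626]
tcp_rot: [[-0.999, -0.045, 0.003], [-0.045, 0.999, -0.002], [-0.003, -0.002, -1.0]]
contact_force: [0.2, -0.4, -1.4]
gripper_width: 0.0856
grip_force: 0.0
```

```bash
python3 - <<'E'
from h import *
p=np.load('track.npy'); s=read_state(); print(s['tool_pos'],s['t'])
c=cam('wrist'); im=c[0].copy()
a=np.linspace(0,2*np.pi,40)
for z,col in ((.074,(0,0,255)),(.086,(0,255,0))):
  for q in proj(c,loc(p,[(-.125+.012*np.cos(t),-.11+.012*np.sin(t),z) for t in a])): cv2.circle(im,tuple(int(round(t)) for t in q),0,col,-1)
for q in proj(c,loc(p,[(-.125,0,.024),(-.125,.11,.024)])):cv2.drawMarker(im,tuple(int(round(t)) for t in q),(0,0,255),0,7,1)
b=loc(p,[.035,-.11,.156])[0]; print('start',b); tool([b[0],b[1],.21],p[2])
im=(np.clip(im/170.,0,1)**.6*255).astype(np.uint8)
t=cam('top')[0][150:310,320:480]; print([x['bbox'] for x in find_in('top','start_top')])
cv2.imwrite('pics/w9.png',np.hstack([im[180:,160:560],cv2.resize(t,(300,300),interpolation=cv2.INTER_CUBIC)]))
E
```

```text
[ 0.47665944 -0.23411608  0.16258232] 36.4
start [ 0.63554353 -0.2266948   0.156     ]
shift [-5.32 -0.01 -1.63] turn [-0.01  0.01 -0.01]
[]
```

View pics/w9.png

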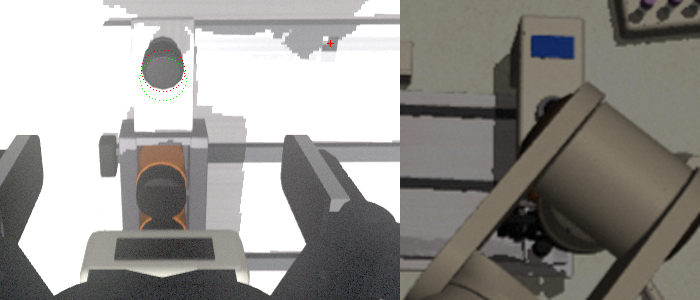

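The knob top, at crop (163,67), sits on the red "home" circle, so the plunger is home under the hood. Next is the button.

Emit:
arm_command([
  [[0, 0, -1], [0, 0, 0], 255],
  [[0, 0, -2], [0, 0, 0], 255],
  [[-0.5, 0, -2.6], [0, 0, 0], 255],
  [[-1.6, 0, -2.6], [0, 0, 0], 255],
  [[-2.6, 0, -2.6], [0, 0, 0], 255],
])

```text
t: 36.97
tool_pos: [0.555, -0.2303, 0.2392]
tcp_rot: [[-0.999, -0.044, 0.001], [-0.044, 0.999, -0.001], [-0.001, -0.001, -1.0]]
contact_force: [0.2, -0.2, -0.4]
gripper_width: 0.0256
grip_force: 0.0
```

Emit:
arm_command([
  [[-1, 0, 0], [0, 0, 0], 255],
  [[-2, 0, 0], [0, 0, 0], 255],
  [[-2.7, 0, 0], [0, 0, 0], 255],
  [[-2.7, 0, 0], [0, 0, 0], 255],
  [[-2.7, 0, 0], [0, 0, 0], 255],
])

```text
t: 37.38
tool_pos: [0.6351, -0.2262, 0.2364]
tcp_rot: [[-0.999, -0.046, -0.003], [-0.046, 0.999, 0.001], [0.003, 0.001, -1.0]]
contact_force: [-0.6, 0.5, -1.6]
gripper_width: -0.0001
grip_force: 0.0
```

Emit:
arm_command([
  [[0, 0, 0], [0, 0, 0], 255],
  [[0, 0, 0], [0, 0, 0], 255],
  [[0, 0, 0], [0, 0, 0], 255],
])

```text
t: 37.63
tool_pos: [0.6342, -0.2267, 0.2389]
tcp_rot: [[-0.999, -0.044, 0.0], [-0.044, 0.999, -0.0], [-0.0, -0.0, -1.0]]
contact_force: [-0.0, 0.1, -0.6]
gripper_width: 0.0003
grip_force: 0.0
```

```bash
python3 - <<'E'
from h import *
p=np.load('track.npy'); s=read_state(); print(s['tool_pos'],s['t'],s['gripper_width'])
b=loc(p,[.035,-.11,.156])[0]; tool([b[0],b[1],.156+.017],p[2])
c=cam('wrist'); print(proj(c,b), [x['bbox'] for x in find_in('wrist','start_top')])
cv2.imwrite('pics/w10.png',c[0])
E
```

```text
[ 0.63416439 -0.22670785  0.23893532] 37.6333 0.00030395507318028324
shift [-0.05 -0.    2.2 ] turn [-0.    0.   -0.02]
[[322.09034058 258.82309803]] [[300.2, 233.3, 347.0, 283.3]]
```

View pics/w10.png

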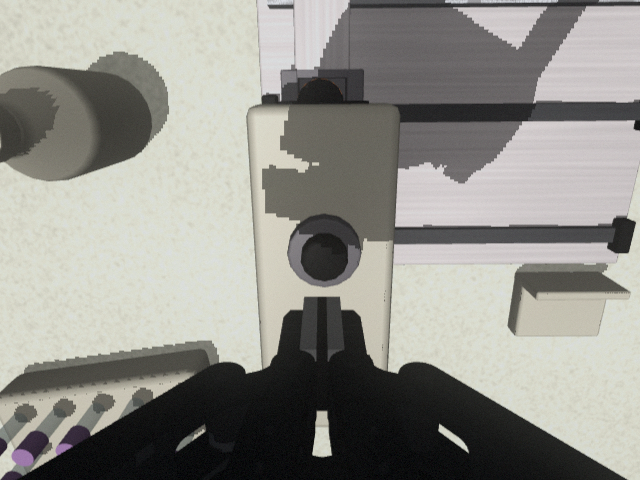

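The button is at (325,257), close to the prediction of (322,259). I'll lower gently.

Emit:
arm_command([
  [[0, 0.03, 0.7], [0, 0, 0], 255],
  [[0, 0.03, 1.4], [0, 0, 0], 255],
  [[0, 0.03, 1.8], [0, 0, 0], 255],
  [[0, 0.03, 2], [0, 0, 0], 255],
  [[0, 0.03, 2], [0, 0, 0], 255],
])

```text
t: 38.15
tool_pos: [0.6343, -0.2255, 0.1777]
tcp_rot: [[-0.999, -0.045, -0.002], [-0.045, 0.999, 0.001], [0.002, 0.001, -1.0]]
contact_force: [0.1, -0.2, 0.2]
gripper_width: -0.0001
grip_force: 0.0
```

Emit:
arm_command([
  [[0, 0, 0.1], [0, 0, 0], 255],
  [[0, 0, 0.2], [0, 0, 0], 255],
  [[0, 0, 0.28], [0, 0, 0], 255],
  [[0, 0, 0.34], [0, 0, 0], 255],
  [[0, 0, 0.34], [0, 0, 0], 255],
])

```text
t: 38.57
tool_pos: [0.6351, -0.2258, 0.1689]
tcp_rot: [[-0.999, -0.045, 0.001], [-0.045, 0.999, -0.001], [-0.001, -0.001, -1.0]]
contact_force: [2.1, -1.7, 3.2]
gripper_width: 0.0002
grip_force: 1.9
```

Emit:
arm_command([
  [[0, 0, 0.06], [0, 0, 0], 255],
  [[0, 0, 0.12], [0, 0, 0], 255],
  [[0, 0, 0.16], [0, 0, 0], 255],
  [[0, 0, 0.16], [0, 0, 0], 255],
])

```text
t: 38.9
tool_pos: [0.6352, -0.2259, 0.1667]
tcp_rot: [[-0.999, -0.045, 0.003], [-0.045, 0.999, -0.002], [-0.003, -0.002, -1.0]]
contact_force: [-6.4, 2.0, 26.3]
gripper_width: 0.0002
grip_force: 13.1
```

The reading of 26 N at the stop means the button is fully down. I'll release it and return to the knob.

Emit:
arm_command([
  [[0, 0, 0.16], [0, 0, 0], 255],
  [[0, 0, -0.3], [0, 0, 0], 255],
  [[0, 0, -1], [0, 0, 0], 255],
  [[0, 0, -2], [0, 0, 0], 255],
  [[0, 0, -2.6], [0, 0, 0], 255],
])

```text
t: 39.32
tool_pos: [0.6348, -0.2256, 0.2443]
tcp_rot: [[-0.999, -0.045, 0.001], [-0.045, 0.999, -0.001], [-0.001, -0.001, -1.0]]
contact_force: [0.3, -0.2, 1.1]
gripper_width: -0.0
grip_force: 0.0
```

Emit:
arm_command([
  [[1, 0, 0], [0, 0, 0], 0],
  [[2, 0, 0], [0, 0, 0], 0],
  [[3, 0, 0], [0, 0, 0], 0],
  [[4, 0, 0], [0, 0, 0], 0],
  [[5.3, -0.03, 0], [0, 0, 0], 0],
])

```text
t: 39.73
tool_pos: [0.4751, -0.2332, 0.2411]
tcp_rot: [[-0.999, -0.045, -0.0], [-0.045, 0.999, 0.0], [0.0, 0.0, -1.0]]
contact_force: [0.1, -1.3, 1.0]
gripper_width: 0.0606
grip_force: 0.0
```

Emit:
arm_command([
  [[0, 0, 1], [0, 0, 0], 0],
  [[0, 0, 2], [0, 0, 0], 0],
  [[0, 0, 2.6], [0, 0, 0], 0],
  [[0, 0, 2.6], [0, 0, 0], 0],
  [[0, 0, 2.6], [0, 0, 0], 0],
])

```text
t: 40.15
tool_pos: [0.4757, -0.2335, 0.1636]
tcp_rot: [[-0.999, -0.045, -0.001], [-0.045, 0.999, 0.001], [0.001, 0.001, -1.0]]
contact_force: [0.0, 0.4, 1.1]
gripper_width: 0.0854
grip_force: 0.0
```

```bash
python3 - <<'E'
from h import *
p=np.load('track.npy'); s=read_state(); print(s['tool_pos'],s['t'],s['gripper_width'])
tool([.4762,-.2340,.0647],p[2])
E
```

```text
[ 0.47573039 -0.23346025  0.16361935] 40.15 0.08542987628994309
shift [-0.02 -0.02  3.3 ] turn [ 0.01 -0.01 -0.01]
```

Emit:
arm_command([
  [[-0.02, -0.02, 1], [0, 0, -0.01], 0],
  [[-0.02, -0.02, 2], [0, 0, -0.01], 0],
  [[-0.02, -0.02, 3.3], [0, 0, -0.01], 0],
  [[-0.02, -0.02, 3.3], [0, 0, -0.01], 0],
  [[-0.02, -0.02, 3.3], [0, 0, -0.01], 0],
])

```text
t: 40.57
tool_pos: [0.4767, -0.2342, 0.0654]
tcp_rot: [[-0.999, -0.046, -0.001], [-0.046, 0.999, 0.001], [0.001, 0.001, -1.0]]
contact_force: [0.3, -0.7, 2.3]
gripper_width: 0.0853
grip_force: 0.0
```

Emit:
arm_command([
  [[0, 0, 0], [0, 0, 0], 255],
  [[0, 0, 0], [0, 0, 0], 255],
  [[0, 0, 0], [0, 0, 0], 255],
  [[0, 0, 0], [0, 0, 0], 255],
  [[0, 0, 0], [0, 0, 0], 255],
])

```text
t: 40.98
tool_pos: [0.4769, -0.2344, 0.0657]
tcp_rot: [[-0.999, -0.046, 0.001], [-0.046, 0.999, -0.001], [-0.001, -0.001, -1.0]]
contact_force: [0.1, 0.4, 0.5]
gripper_width: 0.0258
grip_force: 0.0
```

Emit:
arm_command([
  [[0, 0, 0], [0, 0, 0], 255],
  [[0, 0, 0], [0, 0, 0], 255],
  [[0, 0, 0], [0, 0, 0], 255],
  [[0, 0, 0], [0, 0, 0], 255],
  [[0, 0, 0], [0, 0, 0], 255],
])

```text
t: 41.4
tool_pos: [0.477, -0.2345, 0.0658]
tcp_rot: [[-0.999, -0.046, 0.001], [-0.046, 0.999, -0.001], [-0.001, -0.001, -1.0]]
contact_force: [-2.5, 1.2, 9.4]
gripper_width: 0.0222
grip_force: 48.6
```

Emit:
arm_command([
  [[0, 0, -0.25], [0, 0, 0], 255],
  [[0, 0, -0.53], [0, 0, 0], 255],
  [[0, 0, -0.53], [0, 0, 0], 255],
  [[0, 0, -0.53], [0, 0, 0], 255],
])

```text
t: 41.73
tool_pos: [0.4768, -0.2342, 0.0807]
tcp_rot: [[-0.999, -0.046, 0.0], [-0.046, 0.999, -0.0], [-0.0, -0.0, -1.0]]
contact_force: [4.6, -0.9, -8.5]
gripper_width: 0.0221
grip_force: 49.3
```

Emit:
arm_command([
  [[0, 0.2, 0], [0, 0, 0], 255],
  [[0, 0.6, 0], [0, 0, 0], 255],
  [[0, 1, 0], [0, 0, 0], 255],
  [[0, 1.5, 0], [0, 0, 0], 255],
  [[0, 2, 0], [0, 0, 0], 255],
])

```text
t: 42.15
tool_pos: [0.4737, -0.1738, 0.0801]
tcp_rot: [[-0.999, -0.045, -0.0], [-0.045, 0.999, -0.0], [0.0, -0.0, -1.0]]
contact_force: [3.7, -2.3, -7.1]
gripper_width: 0.0219
grip_force: 49.6
```

Emit:
arm_command([
  [[0, 0.5, 0], [0, 0, 0], 255],
  [[0, 1, 0], [0, 0, 0], 255],
  [[0, 1.5, 0], [0, 0, 0], 255],
  [[0, 2, 0], [0, 0, 0], 255],
  [[0, 2.5, 0], [0, 0, 0], 255],
])

```text
t: 42.57
tool_pos: [0.4699, -0.0986, 0.08]
tcp_rot: [[-0.999, -0.046, -0.001], [-0.046, 0.999, -0.0], [0.001, -0.0, -1.0]]
contact_force: [-0.0, -2.8, -8.0]
gripper_width: 0.0219
grip_force: 49.7
```

Emit:
arm_command([
  [[0, 0.4, 0], [0, 0, 0], 255],
  [[0, 0.8, 0], [0, 0, 0], 255],
  [[0, 1.2, 0], [0, 0, 0], 255],
  [[0, 1.5, 0], [0, 0, 0], 255],
  [[0, 1.7, 0], [0, 0, 0], 255],
])

```text
t: 42.98
tool_pos: [0.4675, -0.0473, 0.0803]
tcp_rot: [[-0.999, -0.046, -0.002], [-0.046, 0.999, 0.0], [0.001, 0.0, -1.0]]
contact_force: [-5.8, -2.6, -7.0]
gripper_width: 0.0224
grip_force: 49.7
```

```bash
python3 - <<'E'
from h import *
p=np.load('track.npy'); s=read_state(); print(s['tool_pos'],s['t'],s['contact_force'])
tool([.4654,-.0151,.0657],p[2])
E
```

```text
[ 0.46747987 -0.04730513  0.08027968] 42.9833 [-5.77342083 -2.62369453 -6.9888543 ]
shift [0.02 1.08 0.49] turn [ 0.   -0.01  0.  ]
```

Emit:
arm_command([
  [[0.02, 0.4, 0], [0, 0, 0], 255],
  [[0.02, 0.8, 0], [0, 0, 0], 255],
  [[0.02, 1.07, 0], [0, 0, 0], 255],
  [[0.02, 1.07, 0], [0, 0, 0], 255],
  [[0.02, 1.07, 0], [0, 0, 0], 255],
])

```text
t: 43.4
tool_pos: [0.4658, -0.0159, 0.0804]
tcp_rot: [[-0.999, -0.047, -0.001], [-0.047, 0.999, 0.0], [0.001, 0.0, -1.0]]
contact_force: [-4.0, 1.3, -8.3]
gripper_width: 0.0221
grip_force: 49.9
```

Emit:
arm_command([
  [[0, 0, 0], [0, 0, 0], 255],
  [[0, 0, 0.2], [0, 0, 0], 255],
  [[0, 0, 0.35], [0, 0, 0], 255],
  [[0, 0, 0.5], [0, 0, 0], 255],
  [[0, 0, 0.5], [0, 0, 0], 255],
])

```text
t: 43.82
tool_pos: [0.466, -0.0157, 0.0659]
tcp_rot: [[-0.999, -0.045, -0.0], [-0.045, 0.999, 0.002], [0.0, 0.002, -1.0]]
contact_force: [-8.4, 14.9, 3.2]
gripper_width: 0.0221
grip_force: 51.3
```

Emit:
arm_command([
  [[0, 0, 0], [0, 0, 0], 0],
  [[0, 0, 0], [0, 0, 0], 0],
  [[0, 0, 0], [0, 0, 0], 0],
  [[0, 0, 0], [0, 0, 0], 0],
  [[0, 0, 0], [0, 0, 0], 0],
])

```text
t: 44.23
tool_pos: [0.4664, -0.0167, 0.0658]
tcp_rot: [[-0.999, -0.045, 0.001], [-0.045, 0.999, -0.0], [-0.001, -0.0, -1.0]]
contact_force: [0.9, 0.2, -0.1]
gripper_width: 0.0804
grip_force: 0.0
```

Emit:
arm_command([
  [[0, 0, -1], [0, 0, 0], 0],
  [[0, 0, -2], [0, 0, 0], 0],
  [[0, 0, -3.2], [0, 0, 0], 0],
  [[0, 0, -3.2], [0, 0, 0], 0],
  [[0, 0, -3.2], [0, 0, 0], 0],
])

```text
t: 44.65
tool_pos: [0.467, -0.0166, 0.1635]
tcp_rot: [[-0.999, -0.046, 0.004], [-0.046, 0.999, -0.001], [-0.004, -0.001, -1.0]]
contact_force: [-0.4, 0.3, -1.1]
gripper_width: 0.0855
grip_force: 0.0
```

```bash
python3 - <<'E'
from h import *
p=np.load('track.npy'); s=read_state(); print(s['tool_pos'],s['t'])
c=cam('wrist'); im=c[0].copy()
a=np.linspace(0,2*np.pi,40)
for z,col in ((.074,(0,0,255)),(.086,(0,255,0))):
  for q in proj(c,loc(p,[(-.125+.012*np.cos(t),.11+.012*np.sin(t),z) for t in a])): cv2.circle(im,tuple(int(round(t)) for t in q),0,col,-1)
im=(np.clip(im/170.,0,1)**.6*255).astype(np.uint8)
t=cam('scene')[0][180:380,180:380]
cv2.imwrite('pics/w11.png',np.hstack([im[180:,160:560],cv2.resize(t,(300,300),interpolation=cv2.INTER_CUBIC)]))
E
```

```text
[ 0.46697963 -0.01664878  0.16354203] 44.65
```

View pics/w11.png

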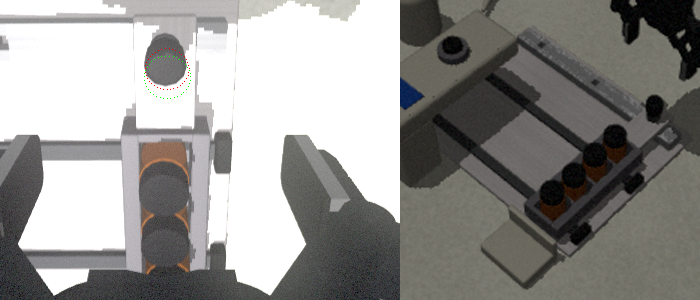

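The scene crop shows all four vials standing level in the carriage at the open bay. The wrist crop shows the knob top at (165,64), at home height. I'm handing in.

Emit:
arm_command([
  [[0, 0, -1], [0, 0, 0], 0],
  [[0, 0, -1], [0, 0, 0], 0],
  [[0, 0, -1], [0, 0, 0], 0],
  [[0, 0, -1], [0, 0, 0], 0],
  [[0, 0, -1], [0, 0, 0], 0],
])

```text
t: 45.17
tool_pos: [0.4656, -0.0163, 0.1904]
tcp_rot: [[-0.999, -0.046, -0.002], [-0.046, 0.999, 0.0], [0.002, 0.0, -1.0]]
contact_force: [0.4, 0.4, 0.6]
gripper_width: 0.0855
grip_force: 0.0
```

```bash
python3 -c "
from station import *
print(close_job())"
```

```text
the job is handed in; nothing more can be done
None
```

I handed the job in at about 45 s of robot time: all four vials were loaded, the start button was pressed with the carriage locked under the hood, and the carriage is back at the open bay with its plunger home. The hand-in returned no verdict, so success rests on my last pictures and force readings.

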